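# Swing out the hook arm and hang the thickness gauge face outward

## Robot

A 6-joint arm with a two-finger parallel gripper is mounted at the origin on the work surface; the furniture and walls round the work are solid. World frame = base frame: x ahead of the robot, y to its left, z up, the work surface at z = 0. Lengths are in m, angles in rad, forces in N, time in s.
With the tool pointing down it reaches from about 0.325 to 0.775 m from the base axis. Payload 9.3 kg.
Tool frame: the origin (TCP) lies on the centre line of the jaws, within the pads' length; the fingertips stand tcp_to_tips ahead of it and the grasp point (between the pads) lies 8 mm behind it (tcp_to_tips is the distance from the TCP to the fingertips, in m); z points along the fingers, y is the line along which they close (so a half turn about z gives the same grasp; the last joint's range is limited). The gripper opens to 85 mm and grips with 20 to 120 N. Pads are 22 mm wide; open, the fingers measure 114 mm over their backs; the gripper's body (76 mm by 85 mm) begins 54 mm behind the grasp point. The pads swing forward as they close: fully open they stand 13 mm farther back than shut.
Start: joints at [1.171, 0.259, 0.021, 1.334, 0, 1.418], TCP at [0.134, 0.533, 0.215] pointing down, gripper open.
Joint ranges: [-3.04, 3.04], [-0.91, 1.82], [-1.04, 1.36], [-1.92, 1.95], [-1.52, 1.45], [-3.14, 3.14]. Speed limits (rad/s): [2.22, 2.22, 2.79, 3.14, 3.14, 3.14].

## Interface

Orientations are given as a rotation vector (axis times angle).
In Python, from cell import * gives the robot as it stands.
- The arm moves only by the tool carry_out, never from a script. Its argument "increments" is a list of rows, each an object of numbers: "rx", "ry", "rz": the turn, a rotation vector about the tool's x, y, z in rad; "tx", "ty", "tz": the shift along the tool's x, y, z in m; "fingers": the closure, from 0 (fully open) to 1 (shut). In form: [{"rx": .., "ry": .., "rz": .., "tx": .., "ty": .., "tz": .., "fingers": ..}, ...]. A call has 1 to 8 rows; each row is the pose to reach, as a shift and turn from the pose commanded when the call began, along the tool's axes at that moment; what a row does not reach only later rows make up. A row lasts 1/10 s, in which the tool goes at most 50 mm and 8.59 degrees, less where a joint would pass 70% of its speed; a pose out of reach is approached as far as the arm can. A call with a gripper value outside its range is refused whole. The fingers move at their own pace and stop on an object; "newtons" is the grip in N (left out, the last holds). Time passes only in rows, so rows that repeat a pose let the fingers close. It gives the time, the measured TCP pose, the force, the opening and the grip force at its end, in the units of the state.
- read_state(): the state, without advancing time (a new reading comes with each control period).
- grab_frame(name): name is "scene" or "top"; returns a dict with "pixels" (400x640x3 uint8, blue, green, red), "z_map" (400x640 float32, m along the optical axis (not along the pixel's ray), 0 where there is no reading), "fx", "fy", "cx", "cy" (pixels), "eye" and "attitude" of the camera in the world. Camera axes: x right, y down, z forward; pixel columns grow to the right and rows downward; lengths in m; the calibration is good to about 2 mm. A picture is of the moment at which its call begins.
- close_job(): hands the job in; it is judged then, once.
The state is a dict: "time_s": time; "joint_positions": joint angles; "dq": joint speeds; "joint_efforts": joint torques, N m; "tool_pos": TCP position; "tool_rot": TCP orientation; "ft_force": force on the tool from outside, world axes, zero at the start; "moment": the same for the moment, N m; "grip_width": finger opening in m; "gripper_force": force on a finger pad.
Only numpy, scipy, OpenCV 4.12 (cv2) and the standard library are available. Lean on these libraries where they do the work, as an engineer would, in place of code of your own. Each camera call takes 0.05 s, during which the arm holds its last target. There are 200 camera calls.

## Task

Get the strap-splitting bench ready for measuring: swing the hook arm of the bench post out to its stop, where it points along the bench toward the robot, and leave the strap-thickness gauge hanging on it by its hole, with the graduated metal face outward (away from the post). The gauge must end up hanging straight and still behind the turned-up end of the hook. Do not let it fall over on the way, and leave the tin, the buckle and the pencil where they are.

Things in the scene. Friction and masses are not known exactly. Their poses are not given: they have to be found in the camera images.
- gauge: strap-thickness gauge: rigid board 8 mm thick (its x), 100 mm wide (y), 110 mm high (z), about 0.13 kg, upright in the groove of the gauge rest. Origin: middle of its lower edge, z up. Marked face: the -x face, a bright metal plate with black graduations and dots; the +x face is bare plywood. Small notches along the lower edge
- gauge_hole (a point): centre, at mid-thickness, of the gauge's round hanging hole: 24 mm diameter, through the board along x, on its middle line 18 mm below the top edge (gauge frame 0, 0, +92 mm); axes as the gauge. Left and right of the hole the top of the board is plain and can be pinched from above across its 8 mm thickness
- gauge_rest: dark wooden block 46 x 80 x 30 mm (x, y, z), fixed to the bench, with an open-ended groove along its y, 11 mm wide and 18 mm deep, in which the gauge stands upright with its lower edge 12 mm above the bench. Origin: centre of its underside. The gauge lifts straight up out of the groove
- gauge_post: steel bench post, 16 mm diameter, on a round foot 68 mm across, fixed to the bench; about 180 mm high with a brass nut on top. Origin: centre of the foot's underside, z up. Its -x axis points roughly to the robot; that is where the hook arm points when fully out, and it is the outward direction
- hook_arm (a joint): angle of the hook arm about the vertical post, rad. 0: folded, arm along the post's +y; grows counter-clockwise seen from above; 1.571: fully out at its stop, arm along the post's -x. Stiff with friction (0.12 N m): stays where it is left
- hook_pivot (a point): point on the post's axis at the height of the arm, 160 mm above the bench. Its frame turns with the arm: y along the arm to the tip, z up. The arm is a round bar, 8 mm diameter, that leaves a 25 mm hub, runs level to 58 mm from the axis, then turns up at 45 degrees
- hook_mid (a point): point on the centre line of the arm's level part, 36 mm from the post's axis; axes as hook_pivot
- hook_tip (a point): centre of the rounded end of the turned-up tip of the arm, 68 mm from the post's axis and 10 mm above the level part's centre line (bar radius 4 mm); axes as hook_pivot
- rivet_tin: flat round green tin, 65 mm diameter, 30 mm high, bystander; origin under its centre
- buckle_1: grey metal buckle 41 x 34 x 11 mm lying flat, bystander; origin under its centre
- pencil: green pencil 112 mm long, 7 mm thick, bystander; origin under its centre
There are look-alikes about, which are no part of the job. There is more than one size of the gauge; the job needs the larger.

How it is judged:
At the end, for the whole second after the job is handed in: Hook arm within 0.12 rad of its outer stop; the gauge hangs on the arm by its hole (hole centre within 12 mm sideways of the bar and up to 14 mm below its centre line, behind the turned-up tip), the marked face toward the tip, upright within 0.2 rad, at rest (value of joint hook_arm above 1.45 rad and x of gauge_hole in the frame of hook_mid between -0.012 and 0.012 m and y of gauge_hole in the frame of hook_mid between -0.024 and 0.024 m and z of gauge_hole in the frame of hook_mid between -0.014 and 0 m and x of hook_tip in the frame of gauge below -0.005 m and x of hook_pivot in the frame of gauge above 0.005 m and angle between gauge's own z axis and vertical below 0.2 rad and linear speed of gauge below 0.03 m/s and angular speed of gauge below 0.4 rad/s); the robot touches nothing.
It fails at once if the gauge falls over (angle between gauge's own z axis and vertical above 0.9 rad).
It fails at once if a bystander is moved more than 20 mm (distance of any of rivet_tin, buckle_1, pencil from where it was at the start of the episode above 0.02 m).
It also fails if it takes over 56 s, if anything falls off the work surface, if the arm or the gripper's body presses on something with over 40 N, if the wrist force passes 120 N, or if a joint passes its speed limit or range.

## Working session

There is one attempt and no reset: what is moved stays moved. The work goes in short steps, Python scripts to look and compute and a tool call to move; the robot and the scene stay as the last step left them, time stands still between calls to the robot, and variables do not carry over. Pictures are saved under pics/ and viewed, at most 10 in all, crops included, and the job is handed in when it is done.

Besides the shell and the picture viewer there is one more tool, called as name(argument=value, ...) on one line, values as JSON. carry_out: Moves the arm, as the interface text tells. Its arguments: {"type":"object","properties":{"increments":{"type":"array","items":{"type":"object","properties":{"rx":{"type":"number"},"ry":{"type":"number"},"rz":{"type":"number"},"tx":{"type":"number"},"ty":{"type":"number"},"tz":{"type":"number"},"fingers":{"type":"number"}}}},"newtons":{"type":"number"}},"required":["increments"]}

```bash
mkdir -p pics; ls; cat > h.py <<'E'
import numpy as np, cv2, pickle
from cell import *
def snap(n,fn):
    f=grab_frame(n); cv2.imwrite('pics/'+fn,f['pixels']); pickle.dump(f,open(n+'.pkl','wb')); return f
def load(n): return pickle.load(open(n+'.pkl','rb'))
def R(f):
    a=np.array(f['attitude'],float)
    if a.shape==(3,3): return a
    return cv2.Rodrigues(a)[0]
def pt(f,u,v,z=None):
    d=np.array([(u-f['cx'])/f['fx'],(v-f['cy'])/f['fy'],1.]); e=np.array(f['eye'])
    w=R(f)@d
    if z is None: return e+w*f['z_map'][int(v),int(u)]
    return e+w*(z-e[2])/w[2]
def proj(f,p):
    c=R(f).T@(np.array(p)-f['eye']); return c[0]/c[2]*f['fx']+f['cx'],c[1]/c[2]*f['fy']+f['cy']
E
python3 - <<'E'
from h import *
for n in('scene','top'):
    f=snap(n,n+'0.png'); print(n,f['eye'],f['attitude'],f['fx'],f['cx'],f['cy'])
print(read_state())
E
```

```text
pics
scene [0.71356245 0.59699038 0.80383017] [-0.62125383 -2.79629131  0.95583275] 493.0235740182623 312.2538725138233 200.1192889567078
top [0.4403214  0.12671915 0.99256898] [-2.17993362  2.24141877 -0.06716843] 470.7732098935289 315.91212688868916 197.85353755229679
{'time_s': 0.1, 'joint_positions': array([ 1.17140616e+00,  2.59138168e-01,  2.08359904e-02,  1.33368847e+00,
       -1.07046829e-05,  1.41820012e+00]), 'dq': array([ 2.03799797e-03,  2.03356362e-05,  7.26765697e-04,  1.02999947e-04,
       -1.20344534e-04,  1.42749710e-03]), 'joint_efforts': array([ 6.99523123e-03, -5.56691837e+01,  3.45071161e+01,  1.16258298e-02,
       -5.93850814e-05, -2.92234631e-05]), 'tool_pos': array([0.13426363, 0.53308479, 0.21432474]), 'tool_rot': array([-3.86641108e-01, -3.11739149e+00,  1.80943122e-03]), 'ft_force': array([-0.19490302, -0.27656932,  0.73815738]), 'moment': array([ 0.01500639, -0.01966928,  0.0407358 ]), 'gripper_force': 0.0, 'grip_width': 0.0856353931286625}
```

View pics/scene0.png

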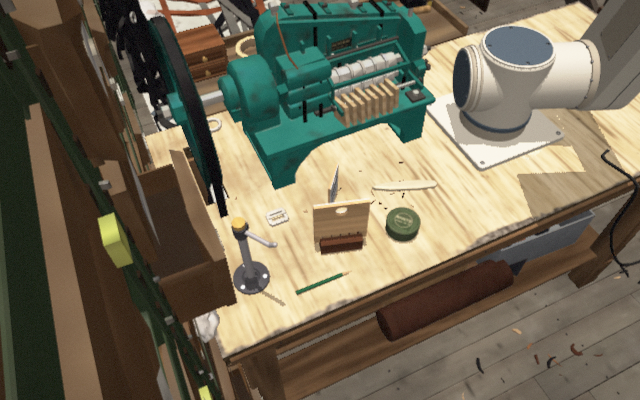

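View pics/top0.png

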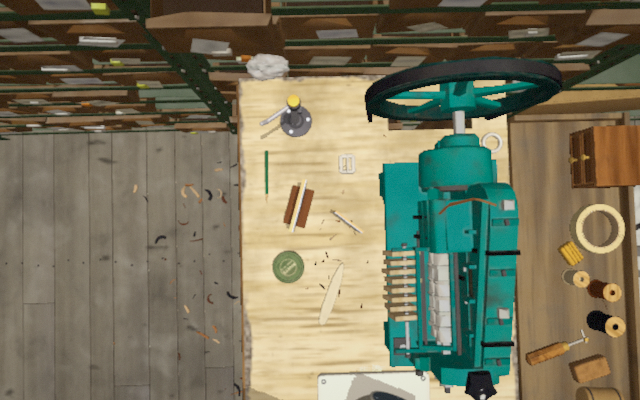

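Scene: the large gauge is at about (341,222), with plywood facing the camera. The post is at (250,270), with its arm tip near (275,245). The tin is at (403,224), buckle (277,217) and pencil (320,283). Top: gauge (298,205), post (294,110), tin (288,267), buckle (347,163), pencil (266,172).

Possible mix-ups for the gauge: the big board in the dark rest at scene (341,222), top (298,205), and the smaller leaning plate at scene (334,183), top (347,222). I choose the one in the dark rest and check it in a crop.

```bash
python3 - <<'E'
from h import *
s=load('scene');t=load('top')
a=cv2.resize(s['pixels'][150:310,220:380],None,fx=2.5,fy=2.5,interpolation=cv2.INTER_CUBIC)
b=cv2.resize(t['pixels'][85:245,240:400],None,fx=2.5,fy=2.5,interpolation=cv2.INTER_CUBIC)
cv2.imwrite('pics/crop1.png',np.hstack([a,b]))
# heights from both
for n,f,u0,u1,v0,v1 in(('s',s,220,380,150,310),('t',t,230,380,60,250)):
    vv,uu=np.mgrid[v0:v1,u0:u1]; z=f['z_map'][v0:v1,u0:u1]
    d=np.stack([(uu-f['cx'])/f['fx'],(vv-f['cy'])/f['fy'],np.ones_like(uu)],-1)*z[...,None]
    P=d@R(f).T+f['eye']; np.save('P'+n+'.npy',P)
    Q=P[z>0].reshape(-1,3)
    def st(name,m):
        q=Q[m]; 
        if len(q)>2:
            w=np.linalg.eigh(np.cov(q[:,:2].T)); print(n,name,len(q),q.mean(0).round(4),'min',q.min(0).round(3),'max',q.max(0).round(3),'dir',w[1][:,1].round(3),w[0].round(6))
    x,y,zz=Q.T
    st('gaugetop',(zz>.105)&(zz<.135)&(abs(x-.43)<.08)&(abs(y-.165)<.05))
    st('gaugebody',(zz>.05)&(zz<.135)&(abs(x-.43)<.08)&(abs(y-.165)<.05))
    st('posttop',(zz>.17)&(zz<.2)&(abs(x-.6)<.05)&(abs(y-.17)<.05))
    st('arm',(zz>.14)&(zz<.19)&(abs(x-.6)<.1)&(y>.19)&(y<.26))
    st('behind',(zz>.05)&(x>.63)&(x<.72)&(abs(y-.2)<.2))
E
```

```text
s gaugetop 516 [0.463  0.1481 0.1181] min [0.416 0.128 0.105] max [0.509 0.164 0.126] dir [-0.958  0.286] [7.00e-06 8.66e-04]
s gaugebody 1464 [0.4632 0.1489 0.0921] min [0.415 0.128 0.05 ] max [0.51  0.165 0.126] dir [-0.959  0.284] [4.00e-06 8.26e-04]
s posttop 159 [0.6372 0.1591 0.178 ] min [0.604 0.137 0.17 ] max [0.65  0.208 0.183] dir [-0.523  0.853] [2.10e-05 5.98e-04]
s arm 63 [0.6126 0.1992 0.1683] min [0.604 0.19  0.16 ] max [0.621 0.208 0.175] dir [-0.591  0.807] [3.0e-06 4.7e-05]
s behind 1419 [0.6704 0.223  0.2291] min [0.63  0.001 0.05 ] max [0.714 0.332 0.389] dir [0.241 0.97 ] [0.000107 0.012305]
t gaugetop 238 [0.4624 0.1441 0.1222] min [0.415 0.128 0.106] max [0.509 0.16  0.127] dir [-0.959  0.283] [6.00e-06 8.12e-04]
t gaugebody 269 [0.4624 0.1436 0.1175] min [0.415 0.128 0.05 ] max [0.509 0.16  0.127] dir [-0.959  0.284] [7.e-06 8.e-04]
t posttop 127 [0.6362 0.1552 0.1782] min [0.604 0.136 0.17 ] max [0.65  0.206 0.184] dir [-0.519  0.855] [2.10e-05 6.37e-04]
t arm 47 [0.6104 0.1972 0.1686] min [0.604 0.19  0.161] max [0.62  0.206 0.175] dir [-0.594  0.804] [5.0e-06 3.1e-05]
t behind 698 [0.6404 0.0688 0.1832] min [0.63 0.   0.05] max [0.659 0.172 0.256] dir [-0.003  1.   ] [5.100e-05 4.546e-03]
```

View pics/crop1.png

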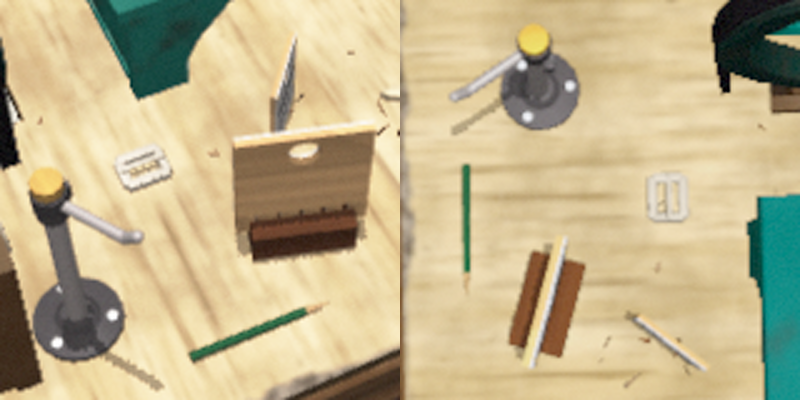

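Crop: the large gauge stands upright in the dark rest, its hole visible at crop (304,150). Its metal face is on the -y side, and the small plate leans separately. The hook arm is only part-swung.

```bash
python3 - <<'E'
from h import *
t=load('top');s=load('scene')
for n,f,box in(('t',t,(270,85,330,140)),('s',s,(225,210,275,240))):
    u0,v0,u1,v1=box
    h=cv2.cvtColor(f['pixels'],cv2.COLOR_BGR2HSV)[v0:v1,u0:u1]
    m=((h[...,0]>15)&(h[...,0]<32)&(h[...,1]>170)&(h[...,2]>120)).astype(np.uint8)
    k,l,st,c=cv2.connectedComponentsWithStats(m); i=1+np.argmax(st[1:,4]); u,v=c[i]+[u0,v0]
    print(n,'nut',u,v,st[i],pt(f,u,v,.183).round(4),pt(f,u,v,.18).round(4))
P=np.concatenate([np.load('Ps.npy').reshape(-1,3),np.load('Pt.npy').reshape(-1,3)])
x,y,z=P.T
m=(z>.165)&(z<.19)&(abs(x-.62)<.06)&(abs(y-.17)<.06)
# arm direction & tip
q=P[m&(y>.17)]; print('arm far pts',q[np.argsort(q[:,1])[-6:]].round(3).tolist())
print('maxz grid rows x .56..0.76, cols y .02...34 step .02')
for a in np.arange(.56,.78,.02):
    print(round(a,2),[int(1000*z[(abs(x-a)<.01)&(abs(y-b)<.01)].max(initial=-.0)) for b in np.arange(.02,.36,.02)])
f=t
v,u=np.mgrid[60:150,240:330];h=cv2.cvtColor(f['pixels'][60:150,240:330],cv2.COLOR_BGR2HSV)
Pt=np.load('Pt.npy')[0:90,10:100]
fm=(Pt[...,2]>.003)&(Pt[...,2]<.016)&(h[...,1]<70)&(abs(Pt[...,0]-.63)<.05)&(abs(Pt[...,1]-.155)<.05)
c=cv2.minEnclosingCircle(Pt[fm][:,:2].astype(np.float32)); print('foot',c,fm.sum())
E
```

```text
Traceback (most recent call last):
ValueError: attempt to get argmax of an empty sequence
```

```bash
python3 - <<'E'
from h import *
t=load('top');s=load('scene')
for n,f,box in(('t',t,(270,85,330,140)),('s',s,(225,210,275,240))):
    u0,v0,u1,v1=box
    h=cv2.cvtColor(f['pixels'],cv2.COLOR_BGR2HSV)[v0:v1,u0:u1]
    m=((h[...,0]>15)&(h[...,0]<32)&(h[...,1]>140)&(h[...,2]>90)).astype(np.uint8)
    k,l,st,c=cv2.connectedComponentsWithStats(m); 
    if k<2: print('none');continue
    i=1+np.argmax(st[1:,4]); u,v=c[i]+[u0,v0]
    print(n,'nut',u,v,st[i],pt(f,u,v,.183).round(4),pt(f,u,v,.18).round(4))
P=np.concatenate([np.load('Ps.npy').reshape(-1,3),np.load('Pt.npy').reshape(-1,3)])
x,y,z=P.T
m=(z>.165)&(z<.19)&(abs(x-.62)<.06)&(abs(y-.17)<.06)
q=P[m&(y>.17)]; print('arm far pts',q[np.argsort(q[:,1])[-6:]].round(3).tolist())
print('maxz grid rows x .56..0.76, cols y .02...34 step .02')
for a in np.arange(.56,.78,.02):
    print(round(a,2),[int(1000*z[(abs(x-a)<.01)&(abs(y-b)<.01)].max(initial=-.0)) for b in np.arange(.02,.36,.02)])
Pt=np.load('Pt.npy')[0:90,10:100];h=cv2.cvtColor(t['pixels'][60:150,240:330],cv2.COLOR_BGR2HSV)
fm=(Pt[...,2]>.003)&(Pt[...,2]<.016)&(h[...,1]<90)&(abs(Pt[...,0]-.63)<.06)&(abs(Pt[...,1]-.155)<.06)
c=cv2.minEnclosingCircle(Pt[fm][:,:2].astype(np.float32)); print('foot',c,fm.sum())
E
```

```text
t nut 292.9468085106383 100.17021276595744 [18 10 12 12 94] [0.6434 0.1448 0.183 ] [0.6442 0.1449 0.18  ]
s nut 241.25 226.83333333333334 [13 13  7  7 12] [0.6434 0.1594 0.183 ] [0.6431 0.1573 0.18  ]
arm far pts [[0.608, 0.206, 0.171], [0.606, 0.207, 0.174], [0.61, 0.207, 0.171], [0.609, 0.207, 0.173], [0.608, 0.208, 0.171], [0.607, 0.208, 0.173]]
maxz grid rows x .56..0.76, cols y .02...34 step .02
0.56 [12, 14, 11, 5, 4, 4, 5, 5, 5, 9, 13, 5, 4, 0, 0, 0, 0]
0.58 [8, 11, 9, 6, 4, 6, 5, 5, 4, 9, 11, 5, 4, 0, 0, 0, 0]
0.6 [5, 4, 4, 5, 4, 4, 5, 4, 5, 175, 5, 4, 4, 0, 0, 0, 0]
0.62 [4, 4, 5, 5, 4, 10, 157, 165, 167, 174, 4, 3, 4, 0, 0, 0, 0]
0.64 [244, 5, 5, 5, 4, 11, 183, 182, 164, 4, 4, 4, 4, 0, 0, 0, 0]
0.66 [243, 5, 4, 4, 4, 12, 182, 180, 10, 4, 3, 3, 4, 0, 0, 0, 0]
0.68 [4, 5, 4, 3, 4, 8, 9, 9, 4, 4, 3, 6, 305, 0, 0, 0, 0]
0.7 [5, 4, 5, 5, 4, 3, 4, 4, 6, 6, 4, 5, 3, 0, 0, 388, 388]
0.72 [5, 4, 4, 4, 6, 4, 4, 5, 55, 59, 57, 5, 3, 0, 0, 308, 319]
0.74 [4, 4, 2, 3, 4, 4, 4, 63, 67, 69, 70, 61, 1, 0, 0, 0, 0]
0.76 [36, 52, 55, 55, 57, 54, 43, 63, 68, 69, 67, 63, 39, 17, 0, 0, 0]
foot ((0.6348125338554382, 0.15313535928726196), 0.07099658250808716) 712
```

```bash
python3 - <<'E'
from h import *
A=[]
for n in('scene','top'):
    f=load(n); vv,uu=np.mgrid[0:400,0:640]; z=f['z_map']
    d=np.stack([(uu-f['cx'])/f['fx'],(vv-f['cy'])/f['fy'],np.ones_like(uu)],-1)*z[...,None]
    Q=(d@R(f).T+f['eye'])[z>0]; A.append(Q)
P=np.concatenate(A); x,y,z=P.T
print('min x of things with z in band; cols y -.05...45 step .05')
for a in np.arange(.2,.75,.05):
    print(round(a,2),[round(float(x[(z>a)&(z<a+.05)&(abs(y-b)<.025)&(x>.5)].min(initial=9)),2) for b in np.arange(-.05,.46,.05)])
E
```

```text
min x of things with z in band; cols y -.05...45 step .05
0.2 [0.5, 0.63, 0.76, 0.76, 0.75, 0.79, 9.0, 0.75, 0.76, 0.76, 0.76]
0.25 [0.63, 0.63, 0.76, 0.76, 0.69, 0.69, 0.69, 0.69, 0.69, 0.75, 0.75]
0.3 [0.63, 0.64, 9.0, 9.0, 0.69, 0.69, 0.69, 0.69, 0.69, 0.75, 0.75]
0.35 [9.0, 0.75, 9.0, 9.0, 0.69, 0.69, 0.69, 0.69, 0.69, 0.76, 0.76]
0.4 [9.0, 9.0, 9.0, 9.0, 0.75, 0.75, 0.74, 0.74, 0.75, 0.75, 0.76]
0.45 [9.0, 9.0, 9.0, 9.0, 9.0, 9.0, 0.74, 0.74, 0.75, 0.76, 0.77]
0.5 [9.0, 9.0, 9.0, 9.0, 9.0, 9.0, 0.74, 0.75, 0.75, 0.76, 0.76]
0.55 [9.0, 9.0, 9.0, 9.0, 9.0, 0.73, 0.73, 0.74, 0.74, 0.75, 0.75]
0.6 [9.0, 9.0, 9.0, 9.0, 9.0, 9.0, 0.73, 0.73, 0.74, 0.75, 0.75]
0.65 [9.0, 9.0, 9.0, 9.0, 9.0, 9.0, 9.0, 0.74, 0.74, 0.75, 0.75]
0.7 [9.0, 9.0, 9.0, 9.0, 9.0, 9.0, 9.0, 9.0, 9.0, 9.0, 9.0]
```

```bash
cat >> h.py <<'E'
from scipy.spatial.transform import Rotation as Ro
def inc(p,Rt=None,st=None):
    st=st or read_state(); R0=Ro.from_rotvec(st['tool_rot']); 
    t=R0.inv().apply(np.array(p)-st['tool_pos']); r=(R0.inv()*Rt).as_rotvec() if Rt is not None else np.zeros(3)
    print('t',t.round(4),'r',r.round(3))
def down(yaw,tilt=0):   # tool y along world yaw angle; tilt leans body to -x
    y=np.array([np.cos(yaw),np.sin(yaw),0]); z=np.array([0,0,-1.]); x=np.cross(y,z)
    return Ro.from_euler('y',-tilt)*Ro.from_matrix(np.stack([x,y,z],1))
E
python3 - <<'E'
from h import *
import cell; print([k for k in dir(cell) if k[0]!='_'], getattr(cell,'tcp_to_tips',None))
inc([.647,.202,.26],down(np.pi/2,.35))
E
```

```text
['IKError', 'close_job', 'grab_frame', 'read_state', 'tcp_to_tips'] 0.011
t [-0.5781 -0.1958 -0.0455] r [-0.044 -0.349 -0.244]
```

carry_out(increments=[{"tx": -0.04,"ty": -0.014,"tz": -0.045,"fingers": 1},{"tx": -0.29,"ty": -0.1,"tz": -0.045,"rx": -0.022,"ry": -0.175,"rz": -0.122,"fingers": 1},{"tx": -0.29,"ty": -0.1,"tz": -0.045,"rx": -0.022,"ry": -0.175,"rz": -0.122,"fingers": 1},{"tx": -0.29,"ty": -0.1,"tz": -0.045,"rx": -0.022,"ry": -0.175,"rz": -0.122,"fingers": 1},{"tx": -0.29,"ty": -0.1,"tz": -0.045,"rx": -0.022,"ry": -0.175,"rz": -0.122,"fingers": 1},{"tx": -0.29,"ty": -0.1,"tz": -0.045,"rx": -0.022,"ry": -0.175,"rz": -0.122,"fingers": 1},{"tx": -0.578,"ty": -0.196,"tz": -0.045,"rx": -0.044,"ry": -0.349,"rz": -0.244,"fingers": 1},{"tx": -0.578,"ty": -0.196,"tz": -0.045,"rx": -0.044,"ry": -0.349,"rz": -0.244,"fingers": 1}])

```text
$.increments[0]: bad value
```

```bash
python3 -c "
from h import *
inc([.647,.202,.26],down(np.pi/2,.35))"
```

```text
t [-0.5781 -0.1958 -0.0455] r [-0.044 -0.349 -0.244]
```

carry_out(increments=[{"rx": 0,"ry": 0,"rz": 0,"tx": -0.04,"ty": -0.014,"tz": -0.045,"fingers": 0.98},{"tx": -0.29,"ty": -0.1,"tz": -0.045,"rx": -0.022,"ry": -0.175,"rz": -0.122,"fingers": 0.98},{"tx": -0.29,"ty": -0.1,"tz": -0.045,"rx": -0.022,"ry": -0.175,"rz": -0.122,"fingers": 0.98},{"tx": -0.29,"ty": -0.1,"tz": -0.045,"rx": -0.022,"ry": -0.175,"rz": -0.122,"fingers": 0.98},{"tx": -0.29,"ty": -0.1,"tz": -0.045,"rx": -0.022,"ry": -0.175,"rz": -0.122,"fingers": 0.98},{"tx": -0.29,"ty": -0.1,"tz": -0.045,"rx": -0.022,"ry": -0.175,"rz": -0.122,"fingers": 0.98},{"tx": -0.578,"ty": -0.196,"tz": -0.045,"rx": -0.044,"ry": -0.349,"rz": -0.244,"fingers": 0.98},{"tx": -0.578,"ty": -0.196,"tz": -0.045,"rx": -0.044,"ry": -0.349,"rz": -0.244,"fingers": 0.98}], newtons=40)

```text
time_s: 0.9
tool_pos: [0.4575, 0.3223, 0.2592]
tool_rot: [-0.004, 2.787, -0.001]
ft_force: [0.4, 0.8, -1.3]
grip_width: 0.0016
gripper_force: 0.0
```

```bash
python3 -c "
from h import *
inc([.647,.202,.26],down(np.pi/2,.35))"
```

```text
t [-0.1777 -0.1208  0.065 ] r [-0.     0.004  0.003]
```

carry_out(increments=[{"tx": -0.178,"ty": -0.121,"tz": 0.065,"rx": 0,"ry": 0,"rz": 0,"fingers": 0.98},{"tx": -0.178,"ty": -0.121,"tz": 0.065,"rx": 0,"ry": 0,"rz": 0,"fingers": 0.98},{"tx": -0.178,"ty": -0.121,"tz": 0.065,"rx": 0,"ry": 0,"rz": 0,"fingers": 0.98},{"tx": -0.178,"ty": -0.121,"tz": 0.065,"rx": 0,"ry": 0,"rz": 0,"fingers": 0.98},{"tx": -0.178,"ty": -0.121,"tz": 0.065,"rx": 0,"ry": 0,"rz": 0,"fingers": 0.98},{"tx": -0.178,"ty": -0.121,"tz": 0.065,"rx": 0,"ry": 0,"rz": 0,"fingers": 0.98},{"tx": -0.178,"ty": -0.121,"tz": 0.065,"rx": 0,"ry": 0,"rz": 0,"fingers": 0.98},{"tx": -0.16,"ty": -0.121,"tz": 0.112,"rx": 0,"ry": 0,"rz": 0,"fingers": 0.98}])

```text
time_s: 1.7
tool_pos: [0.6479, 0.2043, 0.216]
tool_rot: [0.0, 2.779, 0.005]
ft_force: [1.8, 1.1, -0.3]
grip_width: 0.0016
gripper_force: 0.0
```

```bash
python3 -c "
from h import *
f=snap('scene','s1.png'); cv2.imwrite('pics/s1c.png',cv2.resize(f['pixels'][120:320,180:400],None,fx=2.5,fy=2.5))
p=np.array([.643,.147,.157])
inc([.647,.202,.157],down(np.pi/2,.35))
for d in range(10):
    a=np.radians(121+d*9); u=np.array([np.cos(a),np.sin(a),0]); n=np.array([u[1],-u[0],0]); inc(p+.047*u+.018*n,down(np.pi/2,.35))"
```

```text
t [ 0.008  -0.001   0.0429] r [-0.001 -0.009  0.001]
t [ 0.0201 -0.0064  0.0386] r [-0.001 -0.009  0.001]
t [ 0.0273 -0.0084  0.0361] r [-0.001 -0.009  0.001]
t [ 0.0341 -0.0115  0.0337] r [-0.001 -0.009  0.001]
t [ 0.0404 -0.0158  0.0314] r [-0.001 -0.009  0.001]
t [ 0.046  -0.021   0.0295] r [-0.001 -0.009  0.001]
t [ 0.0507 -0.0271  0.0278] r [-0.001 -0.009  0.001]
t [ 0.0545 -0.0339  0.0265] r [-0.001 -0.009  0.001]
t [ 0.0572 -0.0413  0.0255] r [-0.001 -0.009  0.001]
t [ 0.0588 -0.049   0.0249] r [-0.001 -0.009  0.001]
t [ 0.0593 -0.0569  0.0248] r [-0.001 -0.009  0.001]
```

View pics/s1c.png

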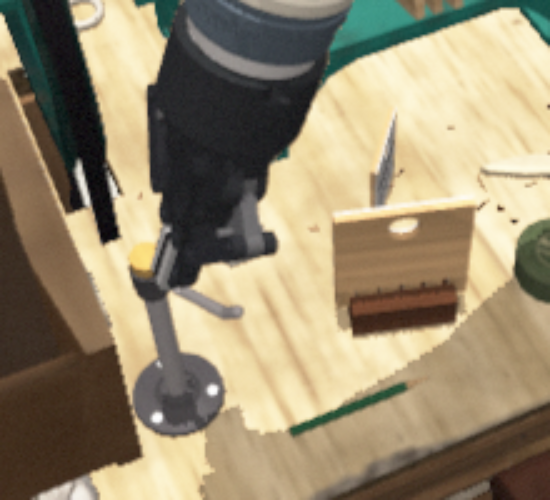

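The gripper is beside and above the post (fingertips near crop (175,285)). The arm tip is free at (235,312), and the gauge is undisturbed.

carry_out(increments=[{"tx": 0.008,"ty": -0.001,"tz": 0.043,"rx": 0,"ry": 0,"rz": 0,"fingers": 0.98},{"tx": 0.008,"ty": -0.001,"tz": 0.043,"rx": 0,"ry": 0,"rz": 0,"fingers": 0.98},{"tx": 0.02,"ty": -0.006,"tz": 0.039,"rx": 0,"ry": 0,"rz": 0,"fingers": 0.98},{"tx": 0.027,"ty": -0.008,"tz": 0.036,"rx": 0,"ry": 0,"rz": 0,"fingers": 0.98},{"tx": 0.034,"ty": -0.0115,"tz": 0.034,"rx": 0,"ry": 0,"rz": 0,"fingers": 0.98},{"tx": 0.04,"ty": -0.016,"tz": 0.031,"rx": 0,"ry": 0,"rz": 0,"fingers": 0.98},{"tx": 0.046,"ty": -0.021,"tz": 0.0295,"rx": 0,"ry": 0,"rz": 0,"fingers": 0.98},{"tx": 0.051,"ty": -0.027,"tz": 0.028,"rx": 0,"ry": 0,"rz": 0,"fingers": 0.98}])

```text
time_s: 2.55
tool_pos: [0.6064, 0.1757, 0.166]
tool_rot: [0.0, 2.79, 0.001]
ft_force: [-0.0, -1.0, 0.1]
grip_width: 0.0019
gripper_force: 0.0
```

```bash
python3 -c "
from h import *
p=np.array([.643,.147,.157])
for d in range(5,12):
    a=np.radians(121+d*9); u=np.array([np.cos(a),np.sin(a),0]); n=np.array([u[1],-u[0],0]); inc(p+.047*u+.018*n,down(np.pi/2,.35))"
```

```text
t [0.0075 0.0001 0.0069] r [ 0.001  0.001 -0.   ]
t [ 0.0113 -0.0067  0.0055] r [ 0.001  0.001 -0.   ]
t [ 0.014  -0.014   0.0045] r [ 0.001  0.001 -0.   ]
t [ 0.0156 -0.0217  0.0039] r [ 0.001  0.001 -0.   ]
t [ 0.016  -0.0296  0.0037] r [ 0.001  0.001 -0.   ]
t [ 0.0153 -0.0375  0.004 ] r [ 0.001  0.001 -0.   ]
t [ 0.0134 -0.0451  0.0046] r [ 0.001  0.001 -0.   ]
```

carry_out(increments=[{"tx": 0.0075,"ty": 0,"tz": 0.007,"rx": 0,"ry": 0,"rz": 0,"fingers": 0.98},{"tx": 0.0113,"ty": -0.0067,"tz": 0.0055,"rx": 0,"ry": 0,"rz": 0,"fingers": 0.98},{"tx": 0.014,"ty": -0.014,"tz": 0.0045,"rx": 0,"ry": 0,"rz": 0,"fingers": 0.98},{"tx": 0.0156,"ty": -0.0217,"tz": 0.004,"rx": 0,"ry": 0,"rz": 0,"fingers": 0.98},{"tx": 0.016,"ty": -0.0296,"tz": 0.004,"rx": 0,"ry": 0,"rz": 0,"fingers": 0.98},{"tx": 0.016,"ty": -0.0296,"tz": 0.004,"rx": 0,"ry": 0,"rz": 0,"fingers": 0.98}])

```text
time_s: 3.15
tool_pos: [0.5934, 0.1453, 0.1565]
tool_rot: [0.002, 2.79, 0.001]
ft_force: [-0.2, -1.5, 0.6]
grip_width: 0.0014
gripper_force: 0.0
```

```bash
python3 -c "
from h import *
f=snap('scene','s2.png'); g=snap('top','t2.png')
cv2.imwrite('pics/c2.png',np.hstack([cv2.resize(f['pixels'][180:320,220:360],None,fx=2.8,fy=2.8),cv2.resize(g['pixels'][70:210,230:370],None,fx=2.8,fy=2.8)]))"
```

```text
(no output)
```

View pics/c2.png

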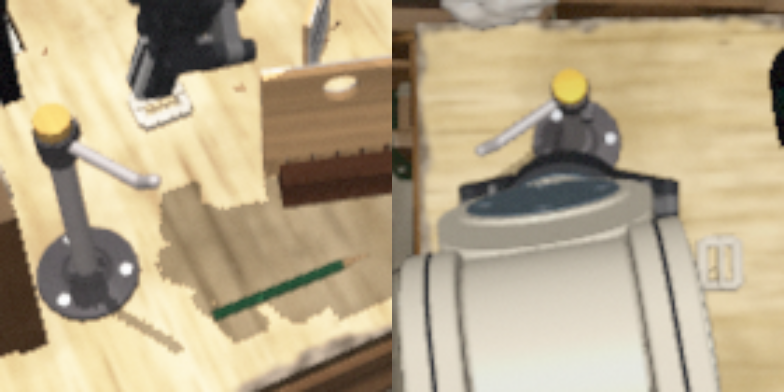

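Missed: the motion lagged and the fingers passed above the bar. The arm is unmoved (tip at left crop (150,182), right crop (485,150)). I'll go back up, around and down, with settling rows before pushing.

```bash
python3 -c "
from h import *
D=down(np.pi/2,.35)
f=load('scene');print(proj(f,read_state()['tool_pos']),read_state()['tool_pos'])
inc([.59,.15,.225],D);inc([.647,.202,.225],D);inc([.647,.202,.155],D)"
```

```text
(np.float64(269.82257489664363), np.float64(219.0113993996741)) [0.59352955 0.14604193 0.15645474]
t [-0.0203  0.004  -0.0656] r [ 0.001  0.001 -0.001]
t [-0.0737  0.0561 -0.0459] r [ 0.001  0.001 -0.001]
t [-0.0496  0.056   0.0198] r [ 0.001  0.001 -0.001]
```

carry_out(increments=[{"tx": -0.02,"ty": 0.004,"tz": -0.066,"rx": 0,"ry": 0,"rz": 0,"fingers": 0.98},{"tx": -0.02,"ty": 0.004,"tz": -0.066,"rx": 0,"ry": 0,"rz": 0,"fingers": 0.98},{"tx": -0.02,"ty": 0.004,"tz": -0.066,"rx": 0,"ry": 0,"rz": 0,"fingers": 0.98},{"tx": -0.074,"ty": 0.056,"tz": -0.046,"rx": 0,"ry": 0,"rz": 0,"fingers": 0.98},{"tx": -0.074,"ty": 0.056,"tz": -0.046,"rx": 0,"ry": 0,"rz": 0,"fingers": 0.98},{"tx": -0.074,"ty": 0.056,"tz": -0.046,"rx": 0,"ry": 0,"rz": 0,"fingers": 0.98},{"tx": -0.074,"ty": 0.056,"tz": -0.046,"rx": 0,"ry": 0,"rz": 0,"fingers": 0.98},{"tx": -0.05,"ty": 0.056,"tz": 0.02,"rx": 0,"ry": 0,"rz": 0,"fingers": 0.98}])

```text
time_s: 4.05
tool_pos: [0.6501, 0.2029, 0.181]
tool_rot: [0.001, 2.78, 0.004]
ft_force: [1.8, 0.0, 0.9]
grip_width: 0.002
gripper_force: 0.0
```

carry_out(increments=[{"tx": 0,"ty": 0,"tz": 0,"rx": 0,"ry": 0,"rz": 0,"fingers": 0.98},{"tx": 0,"ty": 0,"tz": 0,"rx": 0,"ry": 0,"rz": 0,"fingers": 0.98},{"tx": 0,"ty": 0,"tz": 0,"rx": 0,"ry": 0,"rz": 0,"fingers": 0.98}])

```text
time_s: 4.35
tool_pos: [0.648, 0.2023, 0.1777]
tool_rot: [0.001, 2.788, 0.002]
ft_force: [0.4, 0.3, 0.6]
grip_width: 0.002
gripper_force: 0.0
```

```bash
python3 -c "
from h import *
D=down(np.pi/2,.35)
inc([.647,.202,.155],D)
p=np.array([.643,.147,.155]);print(read_state()['tool_pos'])
for d in range(12):
    a=np.radians(121+d*8); u=np.array([np.cos(a),np.sin(a),0]); n=np.array([u[1],-u[0],0]); inc(p+.047*u+.018*n)"
```

```text
t [ 0.0088 -0.0003  0.0209] r [ 0.001  0.004 -0.001]
[0.64800493 0.20230266 0.17767855]
t [ 0.0208 -0.0058  0.0165] r [0. 0. 0.]
t [ 0.0272 -0.0075  0.0141] r [0. 0. 0.]
t [ 0.0333 -0.0101  0.0119] r [0. 0. 0.]
t [ 0.039  -0.0136  0.0098] r [0. 0. 0.]
t [ 0.0442 -0.018   0.0078] r [0. 0. 0.]
t [ 0.0487 -0.023   0.0061] r [0. 0. 0.]
t [ 0.0526 -0.0287  0.0047] r [0. 0. 0.]
t [ 0.0557 -0.0349  0.0036] r [0. 0. 0.]
t [ 0.0579 -0.0415  0.0027] r [0. 0. 0.]
t [ 0.0593 -0.0484  0.0022] r [0. 0. 0.]
t [ 0.0597 -0.0554  0.002 ] r [0. 0. 0.]
t [ 0.0592 -0.0624  0.0022] r [0. 0. 0.]
```

carry_out(increments=[{"tx": 0.009,"ty": 0,"tz": 0.021,"rx": 0,"ry": 0,"rz": 0,"fingers": 0.98},{"tx": 0.009,"ty": 0,"tz": 0.021,"rx": 0,"ry": 0,"rz": 0,"fingers": 0.98},{"tx": 0.009,"ty": 0,"tz": 0.021,"rx": 0,"ry": 0,"rz": 0,"fingers": 0.98},{"tx": 0.021,"ty": -0.006,"tz": 0.0165,"rx": 0,"ry": 0,"rz": 0,"fingers": 0.98},{"tx": 0.027,"ty": -0.0075,"tz": 0.014,"rx": 0,"ry": 0,"rz": 0,"fingers": 0.98},{"tx": 0.033,"ty": -0.01,"tz": 0.012,"rx": 0,"ry": 0,"rz": 0,"fingers": 0.98},{"tx": 0.039,"ty": -0.0135,"tz": 0.01,"rx": 0,"ry": 0,"rz": 0,"fingers": 0.98},{"tx": 0.044,"ty": -0.018,"tz": 0.008,"rx": 0,"ry": 0,"rz": 0,"fingers": 0.98}])

```text
time_s: 5.15
tool_pos: [0.6106, 0.1838, 0.1548]
tool_rot: [0.002, 2.785, 0.0]
ft_force: [9.0, -4.1, 1.3]
grip_width: 0.0023
gripper_force: 3.9
```

```bash
python3 -c "
from h import *
p=np.array([.643,.147,.155]);print(read_state()['tool_pos'])
for d in range(5,13):
    a=np.radians(121+d*8); u=np.array([np.cos(a),np.sin(a),0]); n=np.array([u[1],-u[0],0]); inc(p+.047*u+.018*n)"
```

```text
[0.61055988 0.18384762 0.15476428]
t [ 0.0057 -0.0045 -0.0024] r [0. 0. 0.]
t [ 0.0095 -0.0102 -0.0038] r [0. 0. 0.]
t [ 0.0126 -0.0164 -0.0049] r [0. 0. 0.]
t [ 0.0148 -0.023  -0.0058] r [0. 0. 0.]
t [ 0.0162 -0.0299 -0.0063] r [0. 0. 0.]
t [ 0.0166 -0.0369 -0.0065] r [0. 0. 0.]
t [ 0.0162 -0.0439 -0.0063] r [0. 0. 0.]
t [ 0.0148 -0.0508 -0.0058] r [0. 0. 0.]
```

Contact at last. I'll continue around the arc.

carry_out(increments=[{"tx": 0.0057,"ty": -0.0045,"tz": -0.002,"rx": 0,"ry": 0,"rz": 0,"fingers": 0.98},{"tx": 0.0095,"ty": -0.01,"tz": -0.004,"rx": 0,"ry": 0,"rz": 0,"fingers": 0.98},{"tx": 0.0126,"ty": -0.0164,"tz": -0.005,"rx": 0,"ry": 0,"rz": 0,"fingers": 0.98},{"tx": 0.015,"ty": -0.023,"tz": -0.006,"rx": 0,"ry": 0,"rz": 0,"fingers": 0.98},{"tx": 0.016,"ty": -0.03,"tz": -0.006,"rx": 0,"ry": 0,"rz": 0,"fingers": 0.98}])

```text
time_s: 5.65
tool_pos: [0.5956, 0.1545, 0.1569]
tool_rot: [0.001, 2.78, 0.003]
ft_force: [11.0, 1.6, 8.4]
grip_width: 0.0019
gripper_force: 6.8
```

carry_out(increments=[{"tx": 0.0,"ty": -0.005,"tz": 0,"rx": 0,"ry": 0,"rz": 0,"fingers": 0.98},{"tx": 0,"ty": -0.005,"tz": 0,"rx": 0,"ry": 0,"rz": 0,"fingers": 0.98}])

```text
time_s: 5.85
tool_pos: [0.5954, 0.1493, 0.1569]
tool_rot: [0.002, 2.78, 0.002]
ft_force: [9.3, -0.9, 8.9]
grip_width: 0.0016
gripper_force: 6.1
```

```bash
python3 -c "
from h import *
f=snap('scene','s3.png'); cv2.imwrite('pics/c3.png',cv2.resize(f['pixels'][180:280,220:340],None,fx=5,fy=5,interpolation=cv2.INTER_CUBIC))
s=read_state(); print(s['tool_pos'],s['moment'],proj(f,s['tool_pos']))"
```

```text
[0.59548683 0.14933183 0.15689865] [-0.25441834 -2.03015444 -0.07527196] (np.float64(269.4245359420662), np.float64(220.78905539869314))
```

View pics/c3.png

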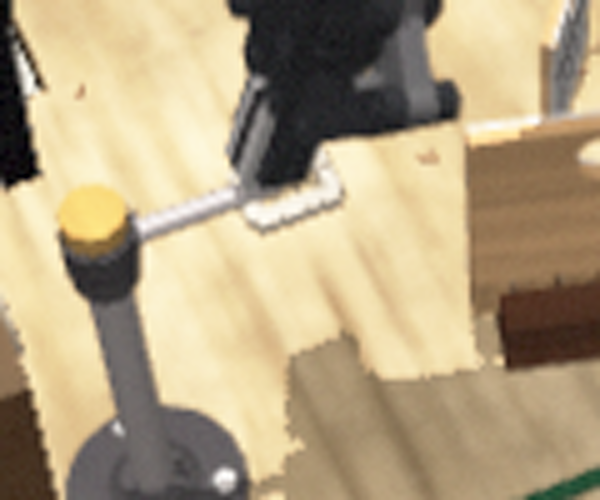

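The arm now extends right-up from the hub at crop (130,225) to (240,190), so it is close to fully out.

```bash
python3 -c "
from h import *
f=load('scene')
a=pt(f,220+135/5,180+227/5,.16);b=pt(f,220+240/5,180+195/5,.16);print(a,b,np.degrees(np.arctan2(*(b-a)[[1,0]])))
c=np.array([.643,.147,.16])
for d in (175,180,185,190,195): 
  e=c+.045*np.array([np.cos(np.radians(d)),np.sin(np.radians(d)),0]); print(d,proj(f,e))
print(proj(f,c))"
```

```text
[0.63161483 0.14449127 0.16      ] [0.59682255 0.14723432 0.16      ] 175.49208451624304
175 (np.float64(268.0640907640431), np.float64(220.99750947370512))
180 (np.float64(267.2628935509649), np.float64(219.14963309949044))
185 (np.float64(266.2678432417718), np.float64(217.3866828587903))
190 (np.float64(265.08771124643175), np.float64(215.72072773544866))
195 (np.float64(263.73239625818803), np.float64(214.162978909451))
(np.float64(240.7722120835031), np.float64(229.12908177302327))
```

carry_out(increments=[{"tx": 0.0,"ty": -0.005,"tz": 0,"rx": 0,"ry": 0,"rz": 0,"fingers": 0.98},{"tx": 0,"ty": -0.01,"tz": 0,"rx": 0,"ry": 0,"rz": 0,"fingers": 0.98},{"tx": 0,"ty": -0.01,"tz": 0,"rx": 0,"ry": 0,"rz": 0,"fingers": 0.98}])

```text
time_s: 6.2
tool_pos: [0.5956, 0.1394, 0.1568]
tool_rot: [0.001, 2.78, 0.002]
ft_force: [10.2, 0.1, 7.4]
grip_width: 0.002
gripper_force: 6.5
```

carry_out(increments=[{"tx": -0.015,"ty": 0.01,"tz": 0,"rx": 0,"ry": 0,"rz": 0,"fingers": 0.98},{"tx": -0.035,"ty": 0.01,"tz": -0.09,"rx": 0,"ry": 0,"rz": 0,"fingers": 0.98},{"tx": -0.035,"ty": 0.01,"tz": -0.09,"rx": 0,"ry": 0,"rz": 0,"fingers": 0.98},{"tx": -0.035,"ty": 0.06,"tz": -0.09,"rx": 0,"ry": 0,"rz": 0,"fingers": 0.98},{"tx": -0.035,"ty": 0.06,"tz": -0.09,"rx": 0,"ry": 0,"rz": 0,"fingers": 0.98}])

```text
time_s: 6.7
tool_pos: [0.5936, 0.2032, 0.2516]
tool_rot: [-0.003, 2.787, 0.005]
ft_force: [0.8, -0.1, 0.0]
grip_width: 0.0016
gripper_force: 0.0
```

```bash
python3 -c "
from h import *
s=read_state(); print(s['tool_pos'],s['ft_force'])
f=snap('scene','s4.png'); cv2.imwrite('pics/c4.png',cv2.resize(f['pixels'][180:280,220:340],None,fx=5,fy=5,interpolation=cv2.INTER_CUBIC))"
```

```text
[0.59355432 0.20318611 0.25162294] [ 0.77137122 -0.0720292   0.01653513]
```

View pics/c4.png

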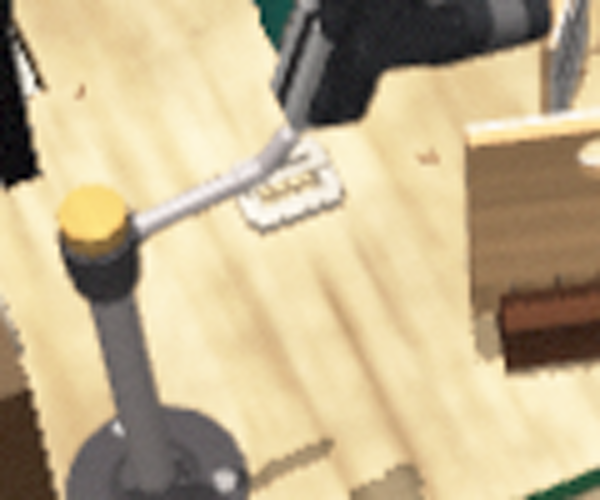

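```bash
python3 -c "
from h import *
f=load('scene')
for u,v in((135,226),(170,213),(215,194),(262,174)): print(pt(f,220+u/5,180+v/5,.16).round(4))
print(pt(f,220+292/5,180+132/5,.17).round(4))
P=np.array([pt(f,u,v) for v in range(200,232) for u in range(240,285)]);m=(P[:,2]>.155)&(P[:,2]<.18)&(P[:,0]<.63)&(P[:,0]>.56);q=P[m];print(len(q))
for a in np.arange(.56,.63,.01):
  k=q[abs(q[:,0]-a)<.005]; print(a.round(2),len(k),k.mean(0).round(4) if len(k) else '')
D=down(np.pi/2,.35); inc([.592,.165,.20],D);inc([.592,.165,.152],D);inc([.592,.145,.152],D)"
```

```text
[0.6315 0.1441 0.16  ]
[0.6196 0.1442 0.16  ]
[0.6039 0.1434 0.16  ]
[0.5873 0.1426 0.16  ]
[0.5744 0.1383 0.17  ]
182
0.56 0 
0.57 2 [0.5746 0.1418 0.1714]
0.58 36 [0.5804 0.1425 0.1709]
0.59 34 [0.5896 0.143  0.1641]
0.6 30 [0.6    0.1443 0.164 ]
0.61 31 [0.6099 0.1454 0.1637]
0.62 33 [0.6201 0.1461 0.1632]
t [ 0.0185 -0.0367  0.0468] r [0.002 0.003 0.002]
t [ 0.0351 -0.0368  0.0918] r [0.002 0.003 0.002]
t [ 0.0351 -0.0568  0.0918] r [0.002 0.003 0.002]
```

The arm measures about 185°, so I'll push once more from the +y side to find the stop.

carry_out(increments=[{"tx": 0.035,"ty": -0.02,"tz": 0.092,"rx": 0,"ry": 0,"rz": 0,"fingers": 0.98},{"tx": 0.035,"ty": -0.02,"tz": 0.092,"rx": 0,"ry": 0,"rz": 0,"fingers": 0.98},{"tx": 0.035,"ty": -0.02,"tz": 0.092,"rx": 0,"ry": 0,"rz": 0,"fingers": 0.98},{"tx": 0.035,"ty": -0.02,"tz": 0.092,"rx": 0,"ry": 0,"rz": 0,"fingers": 0.98}])

```text
time_s: 7.15
tool_pos: [0.5923, 0.179, 0.1514]
tool_rot: [0.002, 2.791, 0.001]
ft_force: [0.4, 0.6, 1.0]
grip_width: 0.0018
gripper_force: 0.0
```

carry_out(increments=[{"tx": 0,"ty": -0.005,"tz": 0,"rx": 0,"ry": 0,"rz": 0,"fingers": 0.98},{"tx": 0,"ty": -0.01,"tz": 0,"rx": 0,"ry": 0,"rz": 0,"fingers": 0.98},{"tx": 0,"ty": -0.015,"tz": 0,"rx": 0,"ry": 0,"rz": 0,"fingers": 0.98},{"tx": 0,"ty": -0.02,"tz": 0,"rx": 0,"ry": 0,"rz": 0,"fingers": 0.98}])

```text
time_s: 7.55
tool_pos: [0.5926, 0.1591, 0.1518]
tool_rot: [0.0, 2.789, 0.001]
ft_force: [0.1, -0.1, 0.3]
grip_width: 0.0018
gripper_force: 0.0
```

carry_out(increments=[{"tx": 0,"ty": -0.003,"tz": 0,"rx": 0,"ry": 0,"rz": 0,"fingers": 0.98},{"tx": 0,"ty": -0.006,"tz": 0,"rx": 0,"ry": 0,"rz": 0,"fingers": 0.98},{"tx": 0,"ty": -0.006,"tz": 0,"rx": 0,"ry": 0,"rz": 0,"fingers": 0.98}])

```text
time_s: 7.85
tool_pos: [0.5923, 0.1539, 0.1509]
tool_rot: [-0.0, 2.79, 0.003]
ft_force: [-0.6, 5.2, 1.8]
grip_width: 0.0018
gripper_force: 2.4
```

carry_out(increments=[{"tx": 0,"ty": -0.003,"tz": 0,"rx": 0,"ry": 0,"rz": 0,"fingers": 0.98},{"tx": 0,"ty": -0.005,"tz": 0,"rx": 0,"ry": 0,"rz": 0,"fingers": 0.98},{"tx": 0,"ty": -0.005,"tz": 0,"rx": 0,"ry": 0,"rz": 0,"fingers": 0.98}])

```text
time_s: 8.15
tool_pos: [0.5937, 0.1495, 0.152]
tool_rot: [-0.001, 2.787, 0.004]
ft_force: [4.1, 7.3, 2.6]
grip_width: 0.0017
gripper_force: 5.2
```

carry_out(increments=[{"tx": 0,"ty": -0.003,"tz": 0,"rx": 0,"ry": 0,"rz": 0,"fingers": 0.98},{"tx": 0,"ty": -0.005,"tz": 0,"rx": 0,"ry": 0,"rz": 0,"fingers": 0.98},{"tx": 0,"ty": -0.005,"tz": 0,"rx": 0,"ry": 0,"rz": 0,"fingers": 0.98}])

```text
time_s: 8.45
tool_pos: [0.5937, 0.1483, 0.1521]
tool_rot: [-0.006, 2.787, 0.015]
ft_force: [5.5, 24.7, 0.9]
grip_width: 0.0019
gripper_force: 14.5
```

carry_out(increments=[{"tx": 0,"ty": -0.003,"tz": 0,"rx": 0,"ry": 0,"rz": 0,"fingers": 0.98},{"tx": 0,"ty": -0.005,"tz": 0,"rx": 0,"ry": 0,"rz": 0,"fingers": 0.98},{"tx": 0,"ty": -0.005,"tz": 0,"rx": 0,"ry": 0,"rz": 0,"fingers": 0.98}])

```text
time_s: 8.75
tool_pos: [0.5938, 0.1471, 0.1523]
tool_rot: [-0.011, 2.786, 0.025]
ft_force: [8.0, 43.2, -0.8]
grip_width: 0.0013
gripper_force: 24.5
```

At the stop (force rises steeply). Backing off and lifting.

carry_out(increments=[{"tx": 0,"ty": 0.02,"tz": 0,"rx": 0,"ry": 0,"rz": 0,"fingers": 0.98},{"tx": 0,"ty": 0.02,"tz": 0,"rx": 0,"ry": 0,"rz": 0,"fingers": 0.98},{"tx": -0.034,"ty": 0.02,"tz": -0.094,"rx": 0,"ry": 0,"rz": 0,"fingers": 0.98},{"tx": -0.034,"ty": 0.02,"tz": -0.094,"rx": 0,"ry": 0,"rz": 0,"fingers": 0.98},{"tx": 0.1,"ty": 0.06,"tz": -0.14,"rx": 0,"ry": 0.15,"rz": 0,"fingers": 0.5},{"tx": 0.1,"ty": 0.06,"tz": -0.14,"rx": 0,"ry": 0.349,"rz": 0,"fingers": 0.5},{"tx": 0.1,"ty": 0.06,"tz": -0.14,"rx": 0,"ry": 0.349,"rz": 0,"fingers": 0.5},{"tx": 0.1,"ty": 0.06,"tz": -0.14,"rx": 0,"ry": 0.349,"rz": 0,"fingers": 0.5}])

```text
time_s: 9.55
tool_pos: [0.447, 0.199, 0.2477]
tool_rot: [0.002, -3.139, 0.0]
ft_force: [0.8, -0.2, -0.7]
grip_width: 0.0426
gripper_force: 0.0
```

```bash
cat > m.py <<'E'
from h import *
def cloud(n):
    f=snap(n,'last_%s.png'%n); z=f['z_map']; vv,uu=np.mgrid[0:400,0:640]
    d=np.stack([(uu-f['cx'])/f['fx'],(vv-f['cy'])/f['fy'],np.ones_like(uu)],-1)*z[...,None]
    return (d@R(f).T+f['eye'])[z>0]
E
python3 - <<'E'
from m import *
s=read_state(); print(s['tool_pos'],s['tool_rot'],s['grip_width'])
for n in('scene','top'):
    q=cloud(n);x,y,z=q.T
    k=q[(z>.16)&(z<.1665)&(x>.588)&(x<.626)&(abs(y-.147)<.03)]
    if len(k)>5: p=np.polyfit(k[:,0],k[:,1],1); print(n,'arm',len(k),p,'y@.607',np.polyval(p,.607),np.degrees(np.arctan(p[0])),'z',k[:,2].max())
    k=q[(z>.168)&(z<.182)&(x>.56)&(x<.59)&(abs(y-.147)<.03)]; print('tip',len(k),k.mean(0) if len(k) else '',k.min(0) if len(k) else '')
    k=q[(z>.17)&(z<.19)&(x>.625)&(x<.67)&(abs(y-.147)<.03)]; print('nut',len(k),k.mean(0).round(4),k.min(0).round(4),k.max(0).round(4))
    k=q[(z>.03)&(z<.14)&(x>.36)&(x<.47)&(y>.02)&(y<.125)]; print('small',len(k),k.min(0).round(3) if len(k) else '',k.max(0).round(3) if len(k) else '')
    k=q[(z>.119)&(z<.128)&(abs(x-.463)<.06)&(abs(y-.145)<.04)]; print('gtop',len(k),k.mean(0),k.min(0),k.max(0)) if len(k) else 0
E
```

```text
[0.44700027 0.19897078 0.2476523 ] [ 2.07445807e-03 -3.13947928e+00  8.41876074e-05] 0.042574999620297226
scene arm 111 [-0.0377557   0.17324234] y@.607 0.1503246287369817 -2.1622153458364965 z 0.16646337890863605
tip 33 [0.57919847 0.15107651 0.17201554] [0.57315902 0.1475713  0.16805903]
nut 174 [0.6452 0.1502 0.179 ] [0.6341 0.1373 0.1701] [0.6565 0.1604 0.184 ]
small 219 [0.406 0.02  0.03 ] [0.454 0.076 0.079]
gtop 293 [0.46345315 0.14664965 0.12264383] [0.41591579 0.12797141 0.11900305] [0.51153875 0.16400081 0.12705467]
top arm 83 [-0.03827789  0.17025295] y@.607 0.14701827294948663 -2.1920911230224 z 0.16640102244833788
tip 23 [0.57833761 0.14781949 0.17239799] [0.5740322  0.14496852 0.16875871]
nut 133 [0.6441 0.1456 0.1792] [0.6342 0.1346 0.1701] [0.6555 0.1558 0.183 ]
small 140 [0.407 0.021 0.03 ] [0.469 0.123 0.079]
gtop 152 [0.46901732 0.14223885 0.12245938] [0.41533776 0.1277482  0.11904959] [0.51090855 0.16160249 0.12718196]
```

The arm came back to about 178° on retreat; it probably snagged on the finger's back. I'll push again with the flat finger sides (tool turned 90°) and back off gently.

```bash
python3 -c "
from h import *
D=down(0,0)
inc([.59,.19,.25],D);inc([.59,.19,.152],D)"
```

```text
t [-0.14   -0.0085 -0.0019] r [0.002 0.002 1.571]
t [-0.1398 -0.0085  0.0961] r [0.002 0.002 1.571]
```

carry_out(increments=[{"tx": -0.14,"ty": -0.0085,"tz": -0.002,"rx": 0,"ry": 0,"rz": 1.571,"fingers": 0.98},{"tx": -0.14,"ty": -0.0085,"tz": -0.002,"rx": 0,"ry": 0,"rz": 1.571,"fingers": 0.98},{"tx": -0.14,"ty": -0.0085,"tz": -0.002,"rx": 0,"ry": 0,"rz": 1.571,"fingers": 0.98},{"tx": -0.14,"ty": -0.0085,"tz": -0.002,"rx": 0,"ry": 0,"rz": 1.571,"fingers": 0.98},{"tx": -0.14,"ty": -0.0085,"tz": -0.002,"rx": 0,"ry": 0,"rz": 1.571,"fingers": 0.98},{"tx": -0.14,"ty": -0.0085,"tz": -0.002,"rx": 0,"ry": 0,"rz": 1.571,"fingers": 0.98},{"tx": -0.14,"ty": -0.0085,"tz": -0.002,"rx": 0,"ry": 0,"rz": 1.571,"fingers": 0.98},{"tx": -0.14,"ty": -0.0085,"tz": -0.002,"rx": 0,"ry": 0,"rz": 1.571,"fingers": 0.98}])

```text
time_s: 10.45
tool_pos: [0.5909, 0.189, 0.2495]
tool_rot: [1.782, 2.585, 0.002]
ft_force: [0.8, -0.8, -0.2]
grip_width: 0.0014
gripper_force: 0.0
```

```bash
python3 -c "
from h import *
D=down(0,0)
inc([.59,.19,.25],D);inc([.59,.19,.151],D)"
```

```text
t [ 0.0013 -0.0005 -0.0006] r [0.002 0.    0.364]
t [ 0.0013 -0.0007  0.0984] r [0.002 0.    0.364]
```

carry_out(increments=[{"tx": 0,"ty": 0,"tz": 0,"rx": 0,"ry": 0,"rz": 0.364,"fingers": 0.98},{"tx": 0,"ty": 0,"tz": 0,"rx": 0,"ry": 0,"rz": 0.364,"fingers": 0.98},{"tx": 0,"ty": 0,"tz": 0.098,"rx": 0,"ry": 0,"rz": 0.364,"fingers": 0.98},{"tx": 0,"ty": 0,"tz": 0.098,"rx": 0,"ry": 0,"rz": 0.364,"fingers": 0.98},{"tx": 0,"ty": 0,"tz": 0.098,"rx": 0,"ry": 0,"rz": 0.364,"fingers": 0.98},{"tx": 0,"ty": 0,"tz": 0.098,"rx": 0,"ry": 0,"rz": 0.364,"fingers": 0.98}])

```text
time_s: 11.05
tool_pos: [0.5907, 0.1894, 0.1526]
tool_rot: [2.214, 2.228, 0.002]
ft_force: [0.6, -0.3, 0.6]
grip_width: 0.0019
gripper_force: 0.0
```

carry_out(increments=[{"tx": -0.01,"ty": 0,"tz": 0,"rx": 0,"ry": 0,"rz": 0,"fingers": 0.98},{"tx": -0.02,"ty": 0,"tz": 0,"rx": 0,"ry": 0,"rz": 0,"fingers": 0.98},{"tx": -0.026,"ty": 0,"tz": 0,"rx": 0,"ry": 0,"rz": 0,"fingers": 0.98},{"tx": -0.03,"ty": 0,"tz": 0,"rx": 0,"ry": 0,"rz": 0,"fingers": 0.98},{"tx": -0.033,"ty": 0,"tz": 0,"rx": 0,"ry": 0,"rz": 0,"fingers": 0.98},{"tx": -0.036,"ty": 0,"tz": 0,"rx": 0,"ry": 0,"rz": 0,"fingers": 0.98},{"tx": -0.036,"ty": 0,"tz": 0,"rx": 0,"ry": 0,"rz": 0,"fingers": 0.98}])

```text
time_s: 11.75
tool_pos: [0.5905, 0.1536, 0.152]
tool_rot: [2.214, 2.228, 0.003]
ft_force: [-0.3, -1.1, 0.2]
grip_width: 0.0016
gripper_force: 0.2
```

carry_out(increments=[{"tx": -0.003,"ty": 0,"tz": 0,"rx": 0,"ry": 0,"rz": 0,"fingers": 0.98},{"tx": -0.005,"ty": 0,"tz": 0,"rx": 0,"ry": 0,"rz": 0,"fingers": 0.98},{"tx": -0.005,"ty": 0,"tz": 0,"rx": 0,"ry": 0,"rz": 0,"fingers": 0.98}])

```text
time_s: 12.05
tool_pos: [0.5905, 0.1488, 0.1519]
tool_rot: [2.214, 2.228, 0.003]
ft_force: [1.0, 1.3, -0.2]
grip_width: 0.002
gripper_force: 0.2
```

```bash
cat > arm.py <<'E'
from m import *
s=read_state(); print(s['tool_pos'],s['ft_force'])
for n in('scene','top'):
    q=cloud(n);x,y,z=q.T
    k=q[(z>.16)&(z<.1665)&(x>.585)&(x<.626)&(abs(y-.147)<.03)]
    if len(k)>5: p=np.polyfit(k[:,0],k[:,1],1); print(n,'arm',len(k),'y@.607',np.polyval(p,.607).round(4),np.degrees(np.arctan(p[0])).round(2),k.min(0).round(3),k.max(0).round(3))
    k=q[(z>.168)&(z<.182)&(x>.56)&(x<.59)&(abs(y-.147)<.03)]; print('tip',len(k),k.mean(0).round(4) if len(k) else '')
E
python3 arm.py
```

```text
[0.59051893 0.14879956 0.15191048] [ 0.96865046  1.29756709 -0.23885597]
scene arm 83 y@.607 0.1507 -5.87 [0.597 0.144 0.16 ] [0.626 0.154 0.166]
tip 31 [0.5827 0.1578 0.1765]
tip 0
```

```bash
python3 -c "
from h import *
f=load('scene');g=load('top');cv2.imwrite('pics/c5.png',np.hstack([cv2.resize(f['pixels'][190:260,225:305],None,fx=5,fy=5,interpolation=cv2.INTER_CUBIC),cv2.resize(g['pixels'][75:145,265:345],None,fx=5,fy=5,interpolation=cv2.INTER_CUBIC)]))
s=read_state();print(proj(f,s['tool_pos']))"
```

```text
(np.float64(272.4417819890861), np.float64(221.31122725232666))
```

View pics/c5.png

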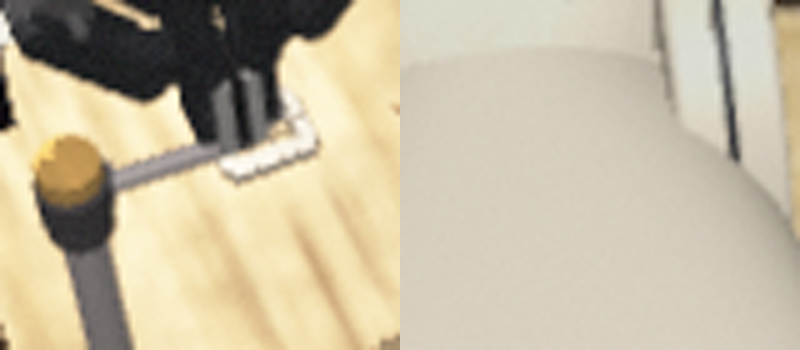

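The bar runs from the hub at crop (110,185) to (215,148), at about 180°. The fingertips at (240,150) look higher than I assumed, so I'll check the tip height in the depth data.

```bash
python3 -c "
from h import *
f=load('scene')
for v in range(205,224,2):
  print(v,[tuple((pt(f,u,v)*1000).round().astype(int).tolist()) for u in (268,271,273,276)])"
```

```text
205 [(597, 162, 215), (590, 152, 199), (588, 158, 205), (585, 160, 206)]
207 [(598, 163, 212), (593, 161, 207), (591, 164, 209), (585, 160, 200)]
209 [(598, 160, 204), (594, 162, 203), (590, 161, 200), (586, 161, 197)]
211 [(598, 160, 199), (594, 161, 196), (590, 158, 191), (586, 161, 193)]
213 [(598, 158, 190), (594, 161, 192), (590, 157, 184), (586, 161, 188)]
215 [(599, 158, 185), (595, 161, 187), (590, 154, 176), (587, 161, 182)]
217 [(599, 157, 179), (595, 161, 181), (592, 161, 181), (587, 161, 177)]
219 [(598, 151, 166), (596, 162, 179), (593, 161, 175), (585, 152, 159)]
221 [(599, 152, 162), (594, 152, 159), (561, 46, 2), (557, 54, 11)]
223 [(572, 46, 2), (568, 54, 10), (564, 56, 10), (558, 56, 8)]
```

Depth shows the fingertip lower end at z≈0.175 while the TCP reads 0.152. So the closed tips sit about 22 mm higher than nominal and were riding over the bar. I'll back off, go 27 mm lower and push again.

carry_out(increments=[{"tx": 0.035,"ty": 0,"tz": -0.03,"rx": 0,"ry": 0,"rz": 0,"fingers": 0.98},{"tx": 0.035,"ty": -0.004,"tz": 0,"rx": 0,"ry": 0,"rz": 0,"fingers": 0.98},{"tx": 0.035,"ty": -0.004,"tz": 0.027,"rx": 0,"ry": 0,"rz": 0,"fingers": 0.98},{"tx": 0.035,"ty": -0.004,"tz": 0.027,"rx": 0,"ry": 0,"rz": 0,"fingers": 0.98},{"tx": 0.025,"ty": -0.004,"tz": 0.027,"rx": 0,"ry": 0,"rz": 0,"fingers": 0.98},{"tx": 0.018,"ty": -0.004,"tz": 0.027,"rx": 0,"ry": 0,"rz": 0,"fingers": 0.98},{"tx": 0.014,"ty": -0.004,"tz": 0.027,"rx": 0,"ry": 0,"rz": 0,"fingers": 0.98},{"tx": 0.011,"ty": -0.004,"tz": 0.027,"rx": 0,"ry": 0,"rz": 0,"fingers": 0.98}])

```text
time_s: 12.95
tool_pos: [0.587, 0.1594, 0.1261]
tool_rot: [2.214, 2.227, 0.006]
ft_force: [-0.2, 3.0, 1.1]
grip_width: 0.0017
gripper_force: 1.2
```

```bash
python3 arm.py;python3 -c "
from h import *
f=load('scene')
for v in range(205,236,3):
  print(v,[tuple((pt(f,u,v)*1000).round().astype(int).tolist()) for u in (270,273,276,279)])"
```

```text
[0.58700923 0.15943903 0.12608594] [-0.21626851  3.02596882  1.08587253]
scene arm 43 y@.607 0.1598 -34.6 [0.585 0.143 0.16 ] [0.626 0.173 0.166]
tip 62 [0.5833 0.1684 0.1753]
tip 0 
205 [(599, 179, 237), (594, 178, 232), (588, 172, 222), (582, 169, 215)]
208 [(599, 176, 226), (595, 179, 227), (584, 156, 192), (583, 168, 207)]
211 [(600, 177, 220), (596, 178, 219), (585, 157, 187), (584, 169, 201)]
214 [(601, 178, 214), (596, 178, 211), (586, 158, 181), (584, 168, 192)]
217 [(600, 174, 201), (595, 173, 197), (591, 173, 194), (585, 168, 185)]
220 [(600, 172, 192), (596, 174, 192), (591, 172, 185), (586, 170, 180)]
223 [(600, 168, 178), (595, 167, 174), (592, 172, 178), (586, 171, 173)]
226 [(601, 168, 170), (596, 169, 168), (592, 172, 170), (587, 169, 163)]
229 [(601, 168, 162), (597, 168, 159), (593, 172, 162), (586, 166, 150)]
232 [(576, 68, 2), (597, 168, 152), (594, 173, 155), (588, 171, 150)]
235 [(579, 73, 1), (573, 76, 2), (568, 79, 1), (563, 80, 0)]
```

Tip now at z≈0.147, well below the bar, and contact is felt. Pushing on.

carry_out(increments=[{"tx": -0.003,"ty": 0,"tz": 0,"rx": 0,"ry": 0,"rz": 0,"fingers": 0.98},{"tx": -0.006,"ty": 0,"tz": 0,"rx": 0,"ry": 0,"rz": 0,"fingers": 0.98},{"tx": -0.006,"ty": 0,"tz": 0,"rx": 0,"ry": 0,"rz": 0,"fingers": 0.98}])

```text
time_s: 13.35
tool_pos: [0.5867, 0.1545, 0.1252]
tool_rot: [2.213, 2.229, 0.005]
ft_force: [0.8, 5.2, 2.0]
grip_width: 0.002
gripper_force: 2.4
```

carry_out(increments=[{"tx": -0.003,"ty": 0,"tz": 0,"rx": 0,"ry": 0,"rz": 0,"fingers": 0.98},{"tx": -0.005,"ty": 0,"tz": 0,"rx": 0,"ry": 0,"rz": 0,"fingers": 0.98},{"tx": -0.005,"ty": 0,"tz": 0,"rx": 0,"ry": 0,"rz": 0,"fingers": 0.98}])

```text
time_s: 13.65
tool_pos: [0.5867, 0.1536, 0.1254]
tool_rot: [-2.207, -2.229, -0.014]
ft_force: [0.5, 24.5, 1.5]
grip_width: 0.0019
gripper_force: 12.4
```

carry_out(increments=[{"tx": -0.003,"ty": 0,"tz": 0,"rx": 0,"ry": 0,"rz": 0,"fingers": 0.98},{"tx": -0.004,"ty": 0,"tz": 0,"rx": 0,"ry": 0,"rz": 0,"fingers": 0.98},{"tx": -0.004,"ty": 0,"tz": 0,"rx": 0,"ry": 0,"rz": 0,"fingers": 0.98}])

```text
time_s: 13.95
tool_pos: [0.5867, 0.1531, 0.1255]
tool_rot: [-2.201, -2.23, -0.021]
ft_force: [1.6, 41.8, 1.0]
grip_width: 0.0012
gripper_force: 20.7
```

Stop reached. Backing off and lifting clear, then measuring.

carry_out(increments=[{"tx": 0.008,"ty": 0,"tz": 0,"rx": 0,"ry": 0,"rz": 0,"fingers": 0.98},{"tx": 0.03,"ty": 0,"tz": 0,"rx": 0,"ry": 0,"rz": 0,"fingers": 0.98},{"tx": 0.03,"ty": 0,"tz": -0.12,"rx": 0,"ry": 0,"rz": -0.15,"fingers": 0.98},{"tx": 0.03,"ty": 0,"tz": -0.12,"rx": 0,"ry": 0,"rz": -0.3,"fingers": 0.5},{"tx": 0.03,"ty": -0.16,"tz": -0.13,"rx": 0,"ry": 0,"rz": -0.45,"fingers": 0.5},{"tx": 0.03,"ty": -0.16,"tz": -0.13,"rx": 0,"ry": 0,"rz": -0.6,"fingers": 0.5},{"tx": 0.03,"ty": -0.16,"tz": -0.13,"rx": 0,"ry": 0,"rz": -0.75,"fingers": 0.5},{"tx": 0.03,"ty": -0.16,"tz": -0.13,"rx": 0,"ry": 0,"rz": -0.9,"fingers": 0.5}])

```text
time_s: 14.75
tool_pos: [0.4222, 0.1735, 0.2562]
tool_rot: [1.013, 2.971, 0.002]
ft_force: [0.4, -0.1, 0.5]
grip_width: 0.0427
gripper_force: 0.0
```

```bash
python3 arm.py; python3 - <<'E'
from m import *
for n in('scene','top'):
    q=cloud(n);x,y,z=q.T
    k=q[(z>.11)&(z<.128)&(abs(x-.463)<.06)&(abs(y-.145)<.03)]; 
    if len(k)>20:
        w=np.linalg.eigh(np.cov(k[:,:2].T))[1][:,1]; r=(k[:,:2]-k[:,:2].mean(0))@w; print(n,len(k),k.mean(0).round(4),w.round(3),k.min(0).round(3),k.max(0).round(3))
f=load('scene')
hs=cv2.cvtColor(f['pixels'],cv2.COLOR_BGR2HSV)
# hole: bright pixels inside board at scene ~ (341,211)
P=np.array([[pt(f,u,v) for u in range(325,358)] for v in range(198,225)])
d=P[...,2]<.06
vv,uu=np.nonzero(d[:20]); print('hole px',uu.mean()+325,vv.mean()+198,d[:20].sum())
E
```

```text
[0.42219283 0.17346021 0.25622405] [ 0.39636991 -0.06389019  0.46999307]
scene arm 117 y@.607 0.1446 6.13 [0.585 0.138 0.16 ] [0.626 0.149 0.166]
tip 34 [0.5799 0.1415 0.1722]
top arm 93 y@.607 0.1413 6.35 [0.587 0.136 0.16 ] [0.625 0.146 0.166]
tip 26 [0.5787 0.1383 0.1718]
scene 449 [0.4641 0.1475 0.12  ] [-0.958  0.286] [0.415 0.129 0.11 ] [0.512 0.165 0.127]
top 59 [0.4991 0.1329 0.1223] [-0.978  0.209] [0.483 0.128 0.112] [0.511 0.137 0.127]
hole px 338.81065088757396 201.6153846153846 169
```

```bash
python3 - <<'E'
from m import *
q=cloud('scene');x,y,z=q.T
k=q[(abs(x-.422)<.06)&(abs(y-.1735)<.06)&(z>.19)]; o=k[np.argsort(k[:,2])[:8]]; print(o.round(3).tolist(), read_state()['tool_pos'])
D=down(np.radians(73.35)); inc([.434,.155,.2],D); inc([.434,.155,.076],D)
E
```

```text
[[0.443, 0.196, 0.274], [0.446, 0.196, 0.275], [0.445, 0.197, 0.275], [0.439, 0.202, 0.275], [0.45, 0.192, 0.275], [0.438, 0.203, 0.276], [0.451, 0.191, 0.276], [0.436, 0.201, 0.277]] [0.42698044 0.17363079 0.25436263]
t [-0.017  -0.0104  0.0544] r [ 0.001  0.002 -0.378]
t [-0.0168 -0.0105  0.1784] r [ 0.001  0.002 -0.378]
```

carry_out(increments=[{"tx": -0.017,"ty": -0.0105,"tz": 0.054,"rx": 0,"ry": 0,"rz": -0.378,"fingers": 0.5},{"tx": -0.017,"ty": -0.0105,"tz": 0.054,"rx": 0,"ry": 0,"rz": -0.378,"fingers": 0.5},{"tx": -0.017,"ty": -0.0105,"tz": 0.054,"rx": 0,"ry": 0,"rz": -0.378,"fingers": 0.5},{"tx": -0.017,"ty": -0.0105,"tz": 0.054,"rx": 0,"ry": 0,"rz": -0.378,"fingers": 0.5},{"tx": -0.017,"ty": -0.0105,"tz": 0.14,"rx": 0,"ry": 0,"rz": -0.378,"fingers": 0.5},{"tx": -0.017,"ty": -0.0105,"tz": 0.14,"rx": 0,"ry": 0,"rz": -0.378,"fingers": 0.5},{"tx": -0.017,"ty": -0.0105,"tz": 0.14,"rx": 0,"ry": 0,"rz": -0.378,"fingers": 0.5}])

```text
time_s: 15.7
tool_pos: [0.4313, 0.1546, 0.1108]
tool_rot: [-0.454, -3.103, 0.002]
ft_force: [1.1, -0.4, 0.2]
grip_width: 0.0427
gripper_force: 0.0
```

```bash
python3 - <<'E'
from m import *
D=down(np.radians(73.35)); inc([.434,.155,.078],D)
f=snap('scene','s6.png'); cv2.imwrite('pics/c6.png',cv2.resize(f['pixels'][150:270,280:420],None,fx=4.5,fy=4.5,interpolation=cv2.INTER_CUBIC))
E
```

```text
t [-0.0026  0.0012  0.0328] r [-0.002 -0.005  0.   ]
```

View pics/c6.png

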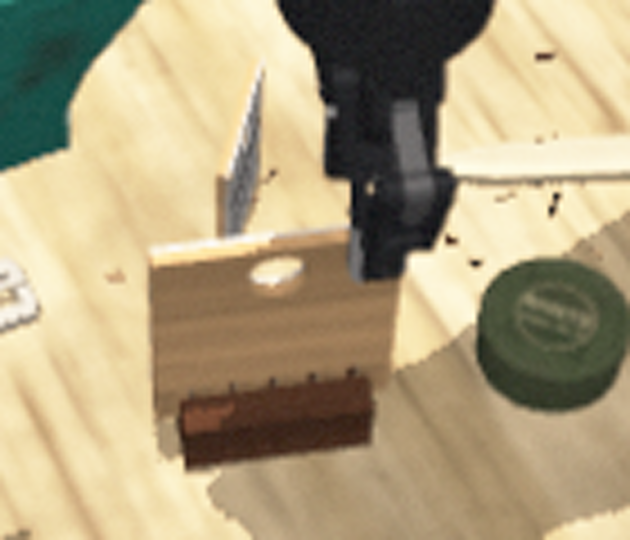

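The near finger hangs in front of the board's right top, with its tip at about crop (375,280). The hole is at (275,272). Alignment looks right, so I'll descend 33 mm and close.

carry_out(increments=[{"tx": -0.0025,"ty": 0.001,"tz": 0.015,"rx": 0,"ry": 0,"rz": 0,"fingers": 0.5},{"tx": -0.0025,"ty": 0.001,"tz": 0.032,"rx": 0,"ry": 0,"rz": 0,"fingers": 0.5},{"tx": -0.0025,"ty": 0.001,"tz": 0.032,"rx": 0,"ry": 0,"rz": 0,"fingers": 0.5},{"tx": -0.0025,"ty": 0.001,"tz": 0.032,"rx": 0,"ry": 0,"rz": 0,"fingers": 0.95},{"tx": -0.0025,"ty": 0.001,"tz": 0.032,"rx": 0,"ry": 0,"rz": 0,"fingers": 0.95},{"tx": -0.0025,"ty": 0.001,"tz": 0.032,"rx": 0,"ry": 0,"rz": 0,"fingers": 0.95},{"tx": -0.0025,"ty": 0.001,"tz": 0.032,"rx": 0,"ry": 0,"rz": 0,"fingers": 0.95}], newtons=60)

```text
time_s: 16.45
tool_pos: [0.4367, 0.1547, 0.0842]
tool_rot: [0.448, 3.105, -0.001]
ft_force: [-1.4, -4.7, 8.4]
grip_width: 0.0068
gripper_force: 58.5
```

```bash
python3 - <<'E'
from m import *
q=cloud('scene');x,y,z=q.T
k=q[(abs(x-.434)<.03)&(abs(y-.17)<.015)&(z>.06)&(z<.15)]
print(k[np.argsort(k[:,2])[:5]].round(3).tolist())
k=q[(z>.06)&(z<.128)&(x>.455)&(x<.52)&(abs(y-.145)<.03)]; print(k.max(0),np.linalg.eigh(np.cov(k[:,:2].T))[1][:,1])
E
```

```text
[[0.426, 0.163, 0.06], [0.42, 0.163, 0.06], [0.421, 0.165, 0.06], [0.449, 0.157, 0.06], [0.435, 0.161, 0.06]]
[0.51285957 0.15596588 0.12610776] [-0.96145372  0.27496681]
```

Gripped (width 6.8 mm, 58 N). Lifting straight up.

carry_out(increments=[{"tx": 0,"ty": 0,"tz": -0.02,"rx": 0,"ry": 0,"rz": 0,"fingers": 0.95},{"tx": 0,"ty": 0,"tz": -0.04,"rx": 0,"ry": 0,"rz": 0,"fingers": 0.95},{"tx": 0,"ty": 0,"tz": -0.07,"rx": 0,"ry": 0,"rz": 0,"fingers": 0.95},{"tx": 0,"ty": 0,"tz": -0.1,"rx": 0,"ry": 0,"rz": 0,"fingers": 0.95},{"tx": 0,"ty": 0,"tz": -0.1,"rx": 0,"ry": 0,"rz": 0,"fingers": 0.95},{"tx": 0,"ty": 0,"tz": -0.1,"rx": 0,"ry": 0,"rz": 0,"fingers": 0.95}])

```text
time_s: 17.1
tool_pos: [0.4361, 0.1554, 0.1832]
tool_rot: [0.448, 3.106, 0.002]
ft_force: [-0.1, 0.1, -1.9]
grip_width: 0.0068
gripper_force: 59.1
```

```bash
cat > g.py <<'E'
from m import *
s=read_state(); T=s['tool_pos']; Rt=Ro.from_rotvec(s['tool_rot']); yv=Rt.apply([0,1,0]); zv=Rt.apply([0,0,1])
print(T.round(4),'tooly yaw',np.degrees(np.arctan2(yv[1],yv[0])).round(2),'z',zv.round(3),s['grip_width'],s['ft_force'].round(1))
for n in('scene','top'):
    q=cloud(n); L=Rt.inv().apply(q-T)   # tool frame
    # board: |ty|<8mm, tx away from grasp
    print(n,'tool-frame board:')
    for sg in(1,-1):
        k=L[(abs(L[:,1])<.009)&(sg*L[:,0]>.013)&(sg*L[:,0]<.12)&(L[:,2]>-.06)&(L[:,2]<.085)]
        if len(k)>15: print(sg,len(k),k.min(0).round(4),k.max(0).round(4),'slope y/x,y/z',(np.linalg.lstsq(np.c_[k[:,0],k[:,2],np.ones(len(k))],k[:,1],rcond=None)[0]).round(3))
E
python3 g.py
```

```text
[0.4361 0.1554 0.1832] tooly yaw 73.6 z [ 0.003  0.001 -1.   ] 0.006757292736192038 [-0.1  0.1 -1.9]
scene tool-frame board:
1 202 [ 0.013   0.0021 -0.0292] [0.0227 0.0074 0.0729] slope y/x,y/z [-0.008 -0.009  0.005]
-1 1701 [-0.078  -0.0038 -0.041 ] [-0.013   0.008   0.0721] slope y/x,y/z [-0.006  0.008  0.004]
top tool-frame board:
```

```bash
cat >> h.py <<'E'
YA=np.radians(6.2); HT=np.array([-.0277,0,-.0203])
def hook(r,z): return np.array([.6443-r*np.cos(YA),.1472-r*np.sin(YA),z])
def tcp(r,z): return hook(r,z)-down(YA).apply(HT)
E
python3 - <<'E'
from h import *
inc([.45,.155,.2],down(YA)); print(tcp(.11,.166),tcp(.038,.166))
E
```

```text
t [-0.0142  0.0039 -0.0181] r [ 1.000e-03 -0.000e+00  1.176e+00]
[0.53195181 0.16285805 0.1457    ] [0.60353068 0.17063401 0.1457    ]
```

carry_out(increments=[{"tx": -0.014,"ty": 0.004,"tz": -0.018,"rx": 0,"ry": 0,"rz": 0.14,"fingers": 0.95},{"tx": -0.014,"ty": 0.004,"tz": -0.018,"rx": 0,"ry": 0,"rz": 0.28,"fingers": 0.95},{"tx": -0.014,"ty": 0.004,"tz": -0.018,"rx": 0,"ry": 0,"rz": 0.42,"fingers": 0.95},{"tx": -0.014,"ty": 0.004,"tz": -0.018,"rx": 0,"ry": 0,"rz": 0.56,"fingers": 0.95},{"tx": -0.014,"ty": 0.004,"tz": -0.018,"rx": 0,"ry": 0,"rz": 0.7,"fingers": 0.95},{"tx": -0.014,"ty": 0.004,"tz": -0.018,"rx": 0,"ry": 0,"rz": 0.84,"fingers": 0.95},{"tx": -0.014,"ty": 0.004,"tz": -0.018,"rx": 0,"ry": 0,"rz": 0.98,"fingers": 0.95},{"tx": -0.014,"ty": 0.004,"tz": -0.018,"rx": 0,"ry": 0,"rz": 1.1,"fingers": 0.95}])

```text
time_s: 18.0
tool_pos: [0.4498, 0.1551, 0.1994]
tool_rot: [-2.014, -2.411, 0.0]
ft_force: [0.3, -0.0, -1.7]
grip_width: 0.0066
gripper_force: 59.2
```

```bash
python3 -c "
from h import *
inc(tcp(.11,.166),down(YA))"
```

```text
t [-0.007   0.0822  0.0537] r [-0.    -0.     0.071]
```

carry_out(increments=[{"tx": -0.007,"ty": 0.04,"tz": 0.054,"rx": 0,"ry": 0,"rz": 0.071,"fingers": 0.95},{"tx": -0.007,"ty": 0.04,"tz": 0.054,"rx": 0,"ry": 0,"rz": 0.071,"fingers": 0.95},{"tx": -0.007,"ty": 0.082,"tz": 0.054,"rx": 0,"ry": 0,"rz": 0.071,"fingers": 0.95},{"tx": -0.007,"ty": 0.082,"tz": 0.054,"rx": 0,"ry": 0,"rz": 0.071,"fingers": 0.95},{"tx": -0.007,"ty": 0.082,"tz": 0.054,"rx": 0,"ry": 0,"rz": 0.071,"fingers": 0.95},{"tx": -0.007,"ty": 0.082,"tz": 0.054,"rx": 0,"ry": 0,"rz": 0.071,"fingers": 0.95}])

```text
time_s: 18.6
tool_pos: [0.5315, 0.1633, 0.1464]
tool_rot: [-2.091, -2.345, -0.001]
ft_force: [0.1, -0.7, -1.5]
grip_width: 0.0068
gripper_force: 59.5
```

```bash
python3 g.py; python3 - <<'E'
from h import *
inc(tcp(.11,.166),down(YA));inc(tcp(.038,.166),down(YA))
f=load('scene');s=read_state();Rt=Ro.from_rotvec(s['tool_rot']);h=s['tool_pos']+Rt.apply(HT);print('hole',h,proj(f,h),'tip',proj(f,hook(.068,.17)))
# hole from plane: pixels in board window seen deeper
u0,v0=map(int,proj(f,h)); P=np.array([[pt(f,u,v) for u in range(u0-16,u0+17)] for v in range(v0-14,v0+15)])
L=Rt.inv().apply((P-s['tool_pos']).reshape(-1,3)).reshape(P.shape); m=(L[...,1]<-.008); n,l,st,c=cv2.connectedComponentsWithStats(m.astype(np.uint8))
print([(st[i].tolist(),(c[i]+[u0-16,v0-14]).round(1).tolist()) for i in range(1,n)])
cv2.imwrite('pics/c7.png',cv2.resize(f['pixels'][150:290,220:360],None,fx=4,fy=4,interpolation=cv2.INTER_CUBIC))
E
```

```text
[0.5315 0.1633 0.1464] tooly yaw 6.55 z [ 0.     0.001 -1.   ] 0.006801394204087205 [ 0.1 -0.7 -1.5]
scene tool-frame board:
1 314 [ 0.013  -0.0086 -0.0592] [0.0252 0.0058 0.071 ] slope y/x,y/z [-0.266  0.011  0.007]
-1 284 [-0.0762  0.0018 -0.0362] [-0.0138  0.0055  0.072 ] slope y/x,y/z [ 0.002 -0.012  0.005]
top tool-frame board:
-1 18 [-0.0774 -0.0036 -0.0409] [-0.0737  0.0047  0.0184] slope y/x,y/z [ 0.124 -0.107  0.006]
t [-0.0006  0.0003  0.0013] r [ 0.002 -0.001  0.006]
t [-0.001   0.0723  0.0015] r [ 0.002 -0.001  0.006]
hole [0.53471947 0.13584503 0.1673246 ] (np.float64(300.3758609651468), np.float64(197.95451035477583)) tip (np.float64(277.41912152305787), np.float64(207.61090716259298))
[([28, 4, 3, 4, 6], [313.2, 188.3]), ([0, 21, 4, 8, 23], [285.0, 208.0])]
```

View pics/c7.png

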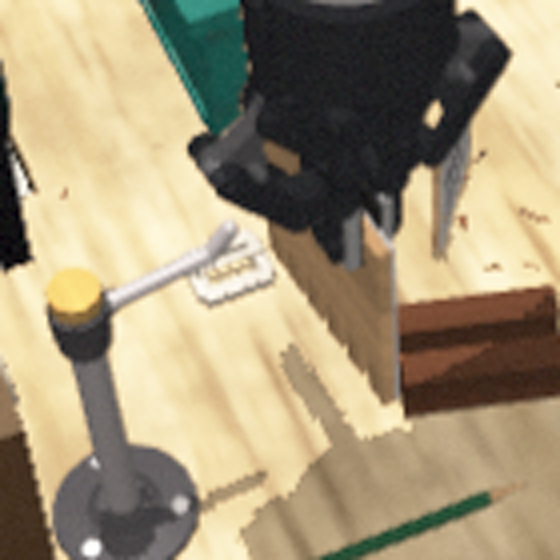

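The gauge hangs straight in the gripper: plywood faces the post, and the metal face is toward the robot. The hook tip is at crop (230,230), and the gripper linkage sticks out at (200,155). I'll check that linkage's clearance to the nut.

```bash
python3 - <<'E'
from h import *
from m import cloud
s=read_state();Rt=Ro.from_rotvec(s['tool_rot'])
L=Rt.inv().apply(cloud('scene')-s['tool_pos'])
for a in np.arange(.01,.08,.01):
    k=L[(L[:,1]>a)&(L[:,1]<a+.01)&(abs(L[:,0])<.05)&(L[:,2]<-.012)&(L[:,2]>-.15)]
    if len(k): print(a.round(2),len(k),'lowest z',k[:,2].max().round(3),'x',k[:,0].min().round(3),k[:,0].max().round(3))
n=np.array([.6443,.1472,.184]);Tf=tcp(.04,.152);print('nut in tool final',down(YA).inv().apply(n-Tf))
E
```

```text
0.01 350 lowest z -0.021 x -0.009 0.038
0.02 185 lowest z -0.059 x -0.009 0.033
0.03 247 lowest z -0.028 x -0.027 0.024
0.04 230 lowest z -0.017 x -0.031 0.015
0.05 169 lowest z -0.013 x -0.031 0.015
0.06 93 lowest z -0.012 x -0.031 0.015
0.07 30 lowest z -0.012 x -0.032 -0.025
0.08 31 lowest z -0.012 x -0.033 -0.024
nut in tool final [-0.0277  0.04   -0.0523]
```

```bash
python3 - <<'E'
from h import *
from m import cloud
s=read_state();Rt=Ro.from_rotvec(s['tool_rot'])
L=Rt.inv().apply(cloud('scene')-s['tool_pos'])
for a in np.arange(.0,.08,.01):
    k=L[(L[:,1]>a)&(L[:,1]<a+.01)&(L[:,0]>-.05)&(L[:,0]<.03)&(L[:,2]<-.03)&(L[:,2]>-.15)]
    if len(k): o=k[np.argsort(-k[:,2])[:4]]; print(a.round(2),len(k),(o*1000).round().astype(int).tolist(),'xmin',k[:,0].min().round(3))
E
```

```text
0.0 150 [[23, 4, -30], [14, 5, -31], [13, 7, -31], [13, 10, -31]] xmin -0.045
0.01 329 [[9, 12, -30], [8, 14, -30], [7, 12, -30], [11, 10, -31]] xmin -0.011
0.02 178 [[8, 20, -58], [13, 30, -63], [9, 22, -65], [13, 26, -65]] xmin -0.009
0.03 239 [[14, 32, -65], [14, 33, -66], [13, 35, -66], [15, 30, -67]] xmin -0.009
0.04 200 [[13, 41, -76], [14, 43, -78], [13, 41, -78], [13, 44, -79]] xmin -0.005
0.05 137 [[13, 50, -87], [13, 52, -90], [12, 53, -90], [14, 50, -90]] xmin -0.01
0.06 57 [[13, 61, -104], [13, 62, -105], [12, 62, -106], [13, 61, -106]] xmin -0.011
```

Linkage clears the nut by over 10 mm. Threading slowly along the arm.

carry_out(increments=[{"tx": -0.001,"ty": 0.01,"tz": 0.001,"rx": 0,"ry": 0,"rz": 0.006,"fingers": 0.95},{"tx": -0.001,"ty": 0.02,"tz": 0.001,"rx": 0,"ry": 0,"rz": 0.006,"fingers": 0.95},{"tx": -0.001,"ty": 0.028,"tz": 0.001,"rx": 0,"ry": 0,"rz": 0.006,"fingers": 0.95},{"tx": -0.001,"ty": 0.036,"tz": 0.001,"rx": 0,"ry": 0,"rz": 0.006,"fingers": 0.95},{"tx": -0.001,"ty": 0.042,"tz": 0.001,"rx": 0,"ry": 0,"rz": 0.006,"fingers": 0.95},{"tx": -0.001,"ty": 0.046,"tz": 0.001,"rx": 0,"ry": 0,"rz": 0.006,"fingers": 0.95}])

```text
time_s: 19.4
tool_pos: [0.5788, 0.1677, 0.1456]
tool_rot: [2.098, 2.337, 0.002]
ft_force: [-0.2, -0.4, -2.4]
grip_width: 0.007
gripper_force: 59.5
```

carry_out(increments=[{"tx": 0,"ty": 0.006,"tz": 0,"rx": 0,"ry": 0,"rz": 0,"fingers": 0.95},{"tx": 0,"ty": 0.012,"tz": 0,"rx": 0,"ry": 0,"rz": 0,"fingers": 0.95},{"tx": 0,"ty": 0.018,"tz": 0,"rx": 0,"ry": 0,"rz": 0,"fingers": 0.95},{"tx": 0,"ty": 0.024,"tz": 0,"rx": 0,"ry": 0,"rz": 0,"fingers": 0.95},{"tx": 0,"ty": 0.024,"tz": 0,"rx": 0,"ry": 0,"rz": 0,"fingers": 0.95}])

```text
time_s: 19.9
tool_pos: [0.6028, 0.1702, 0.1458]
tool_rot: [2.098, 2.337, 0.003]
ft_force: [-0.6, 0.0, -1.8]
grip_width: 0.0065
gripper_force: 59.5
```

```bash
python3 - <<'E'
from h import *
from m import cloud
inc(tcp(.039,.152),down(YA)); s=read_state();Rt=Ro.from_rotvec(s['tool_rot'])
for n in('scene','top'):
    q=cloud(n);x,y,z=q.T; k=q[(z>.158)&(z<.185)&(x>.565)&(x<.602)&(abs(y-.142)<.015)]; print(n,len(k),k.mean(0).round(4) if len(k) else '')
    k=q[(z>.158)&(z<.1665)&(x>.60)&(x<.63)&(abs(y-.142)<.012)]; print('arm inner',len(k),k.mean(0).round(4) if len(k) else '', k.min(0) if len(k) else'')
E
```

```text
t [ 0.0003 -0.0003  0.0141] r [ 0.002 -0.001 -0.001]
scene 0 
arm inner 0  
top 0 
arm inner 0
```

No contact forces, so it is threaded. Lowering until it rests on the bar.

carry_out(increments=[{"tx": 0,"ty": 0,"tz": 0.004,"rx": 0,"ry": 0,"rz": 0,"fingers": 0.95},{"tx": 0,"ty": 0,"tz": 0.008,"rx": 0,"ry": 0,"rz": 0,"fingers": 0.95},{"tx": 0,"ty": 0,"tz": 0.011,"rx": 0,"ry": 0,"rz": 0,"fingers": 0.95},{"tx": 0,"ty": 0,"tz": 0.011,"rx": 0,"ry": 0,"rz": 0,"fingers": 0.95}])

```text
time_s: 20.4
tool_pos: [0.6017, 0.1702, 0.1343]
tool_rot: [2.098, 2.338, 0.002]
ft_force: [0.6, -0.8, -1.6]
grip_width: 0.0069
gripper_force: 59.5
```

carry_out(increments=[{"tx": 0,"ty": 0,"tz": 0.0015,"rx": 0,"ry": 0,"rz": 0,"fingers": 0.95},{"tx": 0,"ty": 0,"tz": 0.003,"rx": 0,"ry": 0,"rz": 0,"fingers": 0.95},{"tx": 0,"ty": 0,"tz": 0.003,"rx": 0,"ry": 0,"rz": 0,"fingers": 0.95}])

```text
time_s: 20.7
tool_pos: [0.6022, 0.1702, 0.1323]
tool_rot: [2.098, 2.337, 0.004]
ft_force: [-0.3, 0.3, 0.4]
grip_width: 0.0064
gripper_force: 59.8
```

Contact now bears the weight. Opening gently.

carry_out(increments=[{"tx": 0,"ty": 0,"tz": 0.0005,"rx": 0,"ry": 0,"rz": 0,"fingers": 0.85},{"tx": 0,"ty": 0,"tz": 0.0005,"rx": 0,"ry": 0,"rz": 0,"fingers": 0.78},{"tx": 0,"ty": 0,"tz": 0.0005,"rx": 0,"ry": 0,"rz": 0,"fingers": 0.7},{"tx": 0,"ty": 0,"tz": 0,"rx": 0,"ry": 0,"rz": 0,"fingers": 0.65},{"tx": 0,"ty": 0,"tz": 0,"rx": 0,"ry": 0,"rz": 0,"fingers": 0.65},{"tx": 0,"ty": 0,"tz": 0,"rx": 0,"ry": 0,"rz": 0,"fingers": 0.65}])

```text
time_s: 21.3
tool_pos: [0.6021, 0.1702, 0.132]
tool_rot: [2.098, 2.337, 0.003]
ft_force: [-0.2, 0.1, 0.3]
grip_width: 0.03
gripper_force: 0.0
```

carry_out(increments=[{"tx": 0,"ty": 0,"tz": -0.015,"rx": 0,"ry": 0,"rz": 0,"fingers": 0.65},{"tx": 0,"ty": 0,"tz": -0.035,"rx": 0,"ry": 0,"rz": 0,"fingers": 0.65},{"tx": 0,"ty": 0,"tz": -0.06,"rx": 0,"ry": 0,"rz": 0,"fingers": 0.65},{"tx": 0,"ty": 0,"tz": -0.1,"rx": 0,"ry": 0,"rz": 0,"fingers": 0.65},{"tx": 0,"ty": 0,"tz": -0.14,"rx": 0,"ry": 0,"rz": 0,"fingers": 0.65},{"tx": 0.05,"ty": -0.1,"tz": -0.14,"rx": 0,"ry": 0,"rz": 0,"fingers": 0.65},{"tx": 0.05,"ty": -0.18,"tz": -0.14,"rx": 0,"ry": 0,"rz": 0,"fingers": 0.65},{"tx": 0.05,"ty": -0.18,"tz": -0.14,"rx": 0,"ry": 0,"rz": 0,"fingers": 0.65}])

```text
time_s: 22.1
tool_pos: [0.454, 0.1971, 0.2715]
tool_rot: [2.098, 2.337, 0.003]
ft_force: [0.1, 0.1, 1.0]
grip_width: 0.0299
gripper_force: 0.0
```

carry_out(increments=[{"tx": 0.03,"ty": -0.06,"tz": 0,"rx": 0,"ry": 0,"rz": 0,"fingers": 0.65},{"tx": 0.03,"ty": -0.06,"tz": 0,"rx": 0,"ry": 0,"rz": 0,"fingers": 0.65},{"tx": 0.03,"ty": -0.06,"tz": 0,"rx": 0,"ry": 0,"rz": 0,"fingers": 0.65},{"tx": 0.03,"ty": -0.06,"tz": 0,"rx": 0,"ry": 0,"rz": 0,"fingers": 0.65}])

```text
time_s: 22.5
tool_pos: [0.3932, 0.2204, 0.2719]
tool_rot: [2.097, 2.337, 0.004]
ft_force: [0.7, -0.1, -0.1]
grip_width: 0.0299
gripper_force: 0.0
```

```bash
cat > fin.py <<'E'
from m import *
A=np.radians(6.2);u=-np.array([np.cos(A),np.sin(A),0]);v=np.array([u[1],-u[0],0])
for n in('scene','top'):
    q=cloud(n); d=q-np.array([.6443,.1472,0]); r=d@u; l=d@v; z=q[:,2]
    k=(r>.012)&(r<.08)&(abs(l)<.08)&(z>.03)&(z<.2)
    B=k&((z<.15)|(abs(l)>.012)); print(n,'board pts',B.sum(),'r',r[B].min().round(3),r[B].max().round(3),'lat',l[B].min().round(3),l[B].max().round(3),'z',z[B].min().round(3),z[B].max().round(3))
    if B.sum()>20:
        c=np.linalg.lstsq(np.c_[l[B],z[B],np.ones(B.sum())],r[B],rcond=None)[0]; print('plane r=a l+b z+c',c.round(3))
    t=k&(abs(l)<.01)&(z>.155)&(z<.18); print('bar pts',t.sum(),'r',r[t].min().round(3) if t.sum() else '',r[t].max().round(3) if t.sum() else '', 'l of tip',l[t&(r>.055)].mean().round(4), 'inner',l[t&(r<.03)].mean().round(4))
E
python3 fin.py
```

```text
scene board pts 1016 r 0.015 0.043 lat -0.05 0.053 z 0.06 0.174
plane r=a l+b z+c [0.019 0.021 0.033]
bar pts 226 r 0.012 0.071 l of tip 0.0016 inner 0.0014
top board pts 707 r 0.014 0.043 lat -0.051 0.049 z 0.059 0.174
plane r=a l+b z+c [ 0.    -0.036  0.046]
bar pts 180 r 0.012 0.072 l of tip -0.0017 inner -0.0018
```

carry_out(increments=[{"tx": 0,"ty": 0,"tz": 0,"rx": 0,"ry": 0,"rz": 0,"fingers": 0.65},{"tx": 0,"ty": 0,"tz": 0,"rx": 0,"ry": 0,"rz": 0,"fingers": 0.65},{"tx": 0,"ty": 0,"tz": 0,"rx": 0,"ry": 0,"rz": 0,"fingers": 0.65},{"tx": 0,"ty": 0,"tz": 0,"rx": 0,"ry": 0,"rz": 0,"fingers": 0.65},{"tx": 0,"ty": 0,"tz": 0,"rx": 0,"ry": 0,"rz": 0,"fingers": 0.65},{"tx": 0,"ty": 0,"tz": 0,"rx": 0,"ry": 0,"rz": 0,"fingers": 0.65},{"tx": 0,"ty": 0,"tz": 0,"rx": 0,"ry": 0,"rz": 0,"fingers": 0.65},{"tx": 0,"ty": 0,"tz": 0,"rx": 0,"ry": 0,"rz": 0,"fingers": 0.65}])

```text
time_s: 23.4
tool_pos: [0.3925, 0.2203, 0.2717]
tool_rot: [2.098, 2.337, 0.003]
ft_force: [0.9, 0.1, -0.4]
grip_width: 0.0298
gripper_force: 0.0
```

```bash
python3 fin.py; python3 -c "
from cell import *
print(close_job())"
```

```text
scene board pts 1015 r 0.015 0.043 lat -0.051 0.052 z 0.059 0.175
plane r=a l+b z+c [0.019 0.022 0.033]
bar pts 225 r 0.012 0.07 l of tip 0.0015 inner 0.0015
top board pts 707 r 0.013 0.044 lat -0.051 0.049 z 0.059 0.174
plane r=a l+b z+c [ 0.001 -0.037  0.046]
bar pts 187 r 0.012 0.071 l of tip -0.0018 inner -0.0018
the job is handed in; nothing more can be done
None
```

The job is handed in at about 23 s, verdict not shown: the hook arm is out at its stop, the large gauge hangs straight and still on it with its metal face outward, the robot is clear, and I touched no bystanders.

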